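# Nest the measuring cups and park their caddy by the salt pig

## Robot

A 6-joint arm with a two-finger parallel gripper is mounted at the origin on the work surface. World frame = base frame: x ahead of the robot, y to its left, z up, the work surface at z = 0. Lengths are in m, angles in degrees, forces in N, time in s.
With the tool pointing down it reaches from about 0.375 to 0.9 m from the base axis. Payload 3.1 kg.
Tool frame: the origin (TCP) lies at the very end of the fingers, on their centre line; the grasp point (between the pads) lies 19 mm behind it (bot.hold_point_z is the z of the grasp point in the tool frame, in m); z points along the fingers, y is the direction in which the jaws open and shut (so a half turn about z gives the same grasp; the last joint's range is limited). The gripper opens to 87 mm and grips with 3 to 60 N. Pads are 19 mm wide; open, the fingers measure 117 mm over their backs; the gripper's body (75 mm by 190 mm) begins 51 mm behind the grasp point.
Start: joints at [-81.503, 30.224, 82.088, -0, 67.689, -10.227], TCP at [0.201, -0.592, 0.223] pointing down, gripper open.
Joint ranges: [-176.69, 176.69], [-43.24, 126.21], [12.49, 139.97], [-82, 262], [0, 151.66], [-163.58, 163.58]. Speed limits (degrees/s): [159.86, 159.86, 180, 180, 180, 180].

## Interface

Orientations are given as a 3x3 rotation matrix whose columns are the frame's x, y, z axes.
In Python, from rig import bot gives the robot as it stands.
- The arm moves only by the tool servo_tool, never from a script. Its argument "increments" is a list of rows, each a list of 3 entries, a list of its own where there are three numbers: the closure, from 0 (fully open) to 1 (shut), then the shift along the tool's x, y, z in mm, then the turn about the tool's z in degrees. In form: [[claw, [x, y, z], turn], ...]. A call has 1 to 5 rows; each row shifts and turns the commanded pose from where the row before left it, along the tool's axes as they then stand; what a row does not reach is not made up. A row lasts 1/8 s, in which the tool goes at most 62.5 mm and 10.7 degrees, less where a joint would pass 70% of its speed; a pose out of reach is approached as far as the arm can. A call with a gripper value outside its range is refused whole. The fingers move at their own pace and stop on an object; the grip force is fixed at half the most. Time passes only in rows, so rows that do not move let the fingers close. It gives the time, the measured TCP pose, the force and the opening at its end, in the units of the state.
- bot.read_state(): the state, without advancing time (a new reading comes with each control period).
- bot.capture(name): name is "side" or "top"; returns (picture, depth): 480x640x3 uint8, blue, green, red; 480x640 float32, m along the optical axis (not along the pixel's ray), 0 where there is no reading.
- bot.camera_info(name): a dict with "K" (3x3 intrinsics, pixels), "R" (3x3) and "t" (3): a world point X has camera coordinates R X + t. Camera axes: x right, y down, z forward; pixel columns grow to the right and rows downward; lengths in m; the calibration is good to about 2 mm. A picture is of the moment at which its call begins. camera_info takes no time and is no camera call.
- bot.hand_in(): hands the job in, once; it reports no verdict.
Trained networks look in the newest picture that a camera, given by its name, has taken for a name from the list of things; names that differ only in an ending like _2 or _b are one class to them, and where a whole thing is asked for, a point or a joint stands for the part that bears it (a point fixed in the world has none). Each returns a list of dicts, best first, with "p" (0 to 1); they miss things now and then, are a little off and sometimes report something else, mostly with a low value. They report only what shows in the picture. A call takes as long as a camera call. They do not tell look-alikes from the thing itself.
- bot.find_in(camera, thing): "bbox" ([left, top, right, bottom] in pixels, round what is visible of it).
- bot.trace(camera, thing): "region" (480x640 bool, what is visible of it) and "bbox" ([left, top, right, bottom] in pixels, round what is visible of it).
The state is a dict: "time_s": time; "joint_positions": joint angles; "qvel": joint speeds; "tau": joint torques, N m; "position": TCP position; "tcp_rot": TCP orientation; "force": force on the tool from outside, world axes, zero at the start; "moment": the same for the moment, N m; "opening": opening from 0.0 (shut) to 1.0 (fully open).
Only numpy, scipy, OpenCV 4.12 (cv2) and the standard library are available. Lean on these libraries where they do the work, as an engineer would, in place of code of your own. Each camera call takes 0.05 s, during which the arm holds its last target.

## Task

Take the egg timer off the sliding caddy and stand it upright on the cork coaster, then nest all the tin measuring cups that are out, each upright inside the next larger one, with the largest standing in the caddy's tray. Once the whole set is nested, slide the loaded caddy along its rail right up to the end stop on the side where the salt pig stands. Leave the other things on the sill where they are.

Things in the scene. Friction and masses are not known exactly. Their poses are not given: they have to be found in the camera images.
- cup1: largest of five bare tin measuring cups (may be absent): straight, round, outer diameter 96 mm, 60 high to the rim, wall 2.5, floor 4 mm. Origin: centre of underside, z up. An upright strap handle stands on the rim on its -x side, 9 mm thick (along x), 14 wide, 45 tall, centred 50 mm from the axis. Nested, it stands on the next larger cup's floor; handles clash unless they point well apart
- cup1_grip (a point): point on the handle of the largest cup, at its centre line, 12 mm below its top, 93 mm above the cup's underside; axes as the cup's
- cup2: second of five bare tin measuring cups (may be absent): straight, round, outer diameter 82 mm, 59 high to the rim, wall 2.5, floor 4 mm. Origin: centre of underside, z up. An upright strap handle stands on the rim on its -x side, 9 mm thick (along x), 14 wide, 45 tall, centred 43 mm from the axis. Nested, it stands on the next larger cup's floor; handles clash unless they point well apart
- cup2_grip (a point): point on the handle of the second cup, at its centre line, 12 mm below its top, 92 mm above the cup's underside; axes as the cup's
- cup3: third of five bare tin measuring cups (may be absent): straight, round, outer diameter 68 mm, 58 high to the rim, wall 2.5, floor 4 mm. Origin: centre of underside, z up. An upright strap handle stands on the rim on its -x side, 9 mm thick (along x), 14 wide, 45 tall, centred 36 mm from the axis. Nested, it stands on the next larger cup's floor; handles clash unless they point well apart
- cup3_grip (a point): point on the handle of the third cup, at its centre line, 12 mm below its top, 91 mm above the cup's underside; axes as the cup's
- cup4: fourth of five bare tin measuring cups (may be absent): straight, round, outer diameter 54 mm, 57 high to the rim, wall 2.5, floor 4 mm. Origin: centre of underside, z up. An upright strap handle stands on the rim on its -x side, 9 mm thick (along x), 14 wide, 45 tall, centred 29 mm from the axis. Nested, it stands on the next larger cup's floor; handles clash unless they point well apart
- cup4_grip (a point): point on the handle of the fourth cup, at its centre line, 12 mm below its top, 90 mm above the cup's underside; axes as the cup's
- cup5: smallest of five bare tin measuring cups (may be absent): straight, round, outer diameter 40 mm, 56 high to the rim, wall 2.5, floor 4 mm. Origin: centre of underside, z up. An upright strap handle stands on the rim on its -x side, 9 mm thick (along x), 14 wide, 45 tall, centred 22 mm from the axis. Nested, it stands on the next larger cup's floor; handles clash unless they point well apart
- cup5_grip (a point): point on the handle of the smallest cup, at its centre line, 12 mm below its top, 89 mm above the cup's underside; axes as the cup's
- caddy_seat (a point): centre of the caddy's flat wooden tray floor, 30 mm above the sill. The tray is 130 mm square outside and 118 mm square inside, with a rim 10 mm high; y runs along the rail, -x to the robot's side
- caddy_grip (a point): centre of the upright wooden grip post at the middle of the tray's robot-side edge, 72 mm from the tray's centre: 14 mm square, its top 115 mm above the sill (this point is 15 mm below the top); pinch it from above to draw the caddy along
- caddy (a joint): position of the caddy along its rail in m, growing to +y (the robot's left); the end stops are at -0.14 and +0.14; it starts near the middle and stays where it is left (about 3 N to move)
- rail: the fixed rail of the caddy: two steel bars along its own y axis, 450 mm long, with dark wooden end blocks; origin on the sill under its middle
- egg_timer: steel egg timer, a round flat-bottomed egg 56 mm in diameter at 22 mm height and 67 mm high, tapering to the top; origin at the centre of its underside (46 mm across), z up; starts standing in the caddy's tray
- coaster: fixed round cork coaster, 96 mm in diameter and 5 mm thick; origin at the centre of its underside, on the sill
- salt_pig: white porcelain salt pig, a rounded jar 102 mm across and 126 mm high with a dark slanting mouth; origin under its centre; stands near one end of the rail
- bell_timer: brass bell-shaped kitchen timer, 76 mm across, 78 mm high; origin under its centre; stands near the other end of the rail; a bystander
- jar: cobalt glass jar with a cork lid, 72 mm across, 110 mm high, behind the rail; a bystander; origin under its centre
- mill: dark wooden pepper mill, 50 mm across, 120 mm high, behind the rail; a bystander; origin under its centre
- ramekin: white porcelain ramekin without a handle, 72 mm across, 35 mm high, at the left; not one of the measuring cups, a bystander; origin under its centre
- spoon: wooden spoon 180 mm long lying at the right, along its x axis; a bystander
Mind the look-alikes: they are no part of the job. What is shaped like the cup1 but green is not meant. What is shaped like the cup4 but pink is not meant.

How it is judged:
By the outcome, as a careful person would: the job done as asked, in the order asked, and still so for the second after the job is handed in, with the robot touching nothing.
Of cup1, cup2, cup3, cup4, cup5 only 4 to 5 are there at a start; the rules pass over those that are not, and their reading is None.
At some moment in a run one of cup1, cup2, cup3 may be knocked a few centimetres aside while the robot is not near it.
It also fails if it takes over 210 s, if anything falls off the work surface, if the arm or the gripper's body presses on something with over 40 N, if the wrist force passes 120 N, or if a joint passes its speed limit or range.

## Working session

There is one attempt and no reset: what is moved stays moved. The work goes in short steps, Python scripts to look and compute and a tool call to move; the robot and the scene stay as the last step left them, time stands still between calls to the robot, and variables do not carry over. Pictures are saved under pics/ and viewed, and the job is handed in when it is done.

Besides the shell and the picture viewer there is one more tool, called after "Call:" as name(argument=value, ...), one argument or row to a line, values as JSON. servo_tool: Moves the arm, as the interface text tells. Its arguments: {"type":"object","properties":{"increments":{"type":"array","items":{"type":"array"}}},"required":["increments"]}

```bash
mkdir -p pics; ls
python3 - <<'E'
from rig import bot
import cv2
s=bot.read_state();print(s)
for n in("side","top"):
    im,d=bot.capture(n);cv2.imwrite(f"pics/{n}0.png",im);c=bot.camera_info(n);print(n,c)
print(bot.hold_point_z)
E
```

```text
pics
{'time_s': 0.0, 'joint_positions': array([-8.15018476e+01,  3.02773678e+01,  8.21563665e+01,  4.13185966e-05,
        6.76882201e+01, -1.02269245e+01]), 'qvel': array([-0.15316599,  0.04928554, -0.06306719, -0.0364478 , -0.01039042,
        0.10160082]), 'tau': array([ 8.08253990e-04, -4.40041494e+01, -1.76588738e+01,  6.32102718e-02,
        5.81855793e-02, -1.75753626e-04]), 'position': array([ 0.20056507, -0.59117776,  0.22158887]), 'tcp_rot': array([[ 9.47070010e-01,  3.21026942e-01, -3.13885226e-04],
       [ 3.21026872e-01, -9.47067746e-01,  2.10523306e-03],
       [ 3.78565957e-04, -2.09456868e-03, -9.99997735e-01]]), 'force': array([-0.60789661, -0.10110135,  0.37358039]), 'moment': array([-0.02223164, -0.03113155,  0.05375655]), 'opening': 1.001232648333196}
side {'K': array([[596.4090948 ,   0.        , 311.83837038],
       [  0.        , 596.4090948 , 234.60860148],
       [  0.        ,   0.        ,   1.        ]]), 'R': array([[-0.73611517, -0.67680791, -0.00809364],
       [-0.42279225,  0.46911281, -0.77535791],
       [ 0.52856519, -0.56733079, -0.6314702 ]]), 't': array([0.38393108, 0.31565774, 1.48386167])}
top {'K': array([[448.81651742,   0.        , 318.02307654],
       [  0.        , 448.81651742, 244.11414357],
       [  0.        ,   0.        ,   1.        ]]), 'R': array([[ 0.0175935 , -0.99981043,  0.0083408 ],
       [-0.98395616, -0.0187946 , -0.17741768],
       [ 0.17754081, -0.00508559, -0.9841003 ]]), 't': array([-0.01971493,  0.54412969,  1.17539492])}
-0.0187
```

View pics/side0.png

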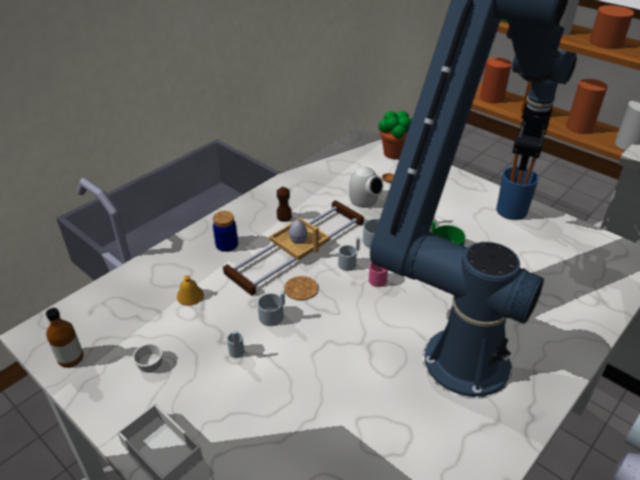

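View pics/top0.png

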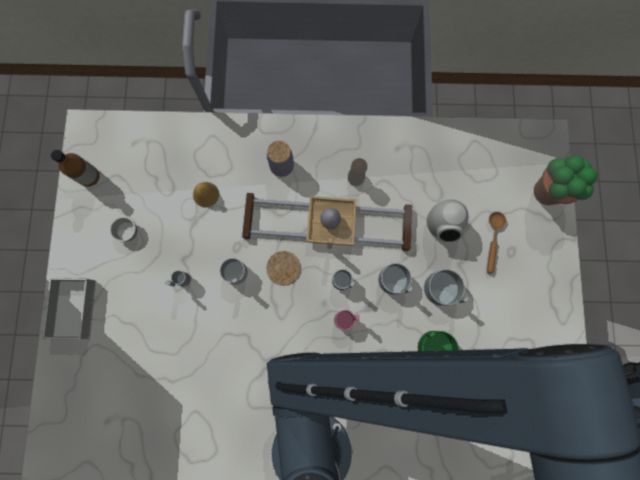

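```bash
cat > h.py <<'E'
from rig import bot
import numpy as np, cv2
def cloud(n,im_d=None):
    im,d=im_d if im_d else bot.capture(n)
    c=bot.camera_info(n);K,R,t=c["K"],c["R"],c["t"]
    v,u=np.mgrid[:480,:640]
    P=np.stack([(u-K[0,2])/K[0,0]*d,(v-K[1,2])/K[1,1]*d,d],-1)
    return im,d,(P-t)@R   # R^T (P-t)
def proj(n,X):
    c=bot.camera_info(n);p=c["K"]@(c["R"]@np.asarray(X)+c["t"]);return p[:2]/p[2]
def st():
    s=bot.read_state();R=s["tcp_rot"]
    print("t",round(s["time_s"],2),"pos",np.round(s["position"]*1000,1),"yaw x-axis",round(np.degrees(np.arctan2(R[1,0],R[0,0])),1),"tilt",np.round(R[:2,2],3),"F",np.round(s["force"],1),"open",round(s["opening"],3),"q6",round(s["joint_positions"][5],1))
    return s
E
python3 - <<'E'
from h import *
st()
im,d,W=cloud("top")
for n in ["cup1","cup2","cup3","cup4","cup5","egg_timer","coaster","caddy_seat","caddy_grip","rail","salt_pig","bell_timer","jar","mill","ramekin","spoon"]:
    for r in bot.trace("top",n)[:6]:
        m=r["region"]&(d>0)
        if m.sum()==0: continue
        p=W[m]; 
        print(n,round(r["p"],2),np.round(r["bbox"]),"xyz mm med",np.round(np.median(p,0)*1000),"min",np.round(p.min(0)*1000),"max",np.round(p.max(0)*1000), "col",np.round(im[m].mean(0)))
E
```

```text
t 0.1 pos [ 200.6 -591.2  221.7] yaw x-axis 18.7 tilt [-0.     0.002] F [-0.4  0.1  0.5] open 1.001 q6 -10.2
cup1 0.98 [417. 331. 462. 350.] xyz mm med [ 288. -341.    7.] min [ 265. -402.   -5.] max [ 318. -196.  615.] col [45. 74. 37.]
cup1 0.83 [337. 314. 360. 328.] xyz mm med [344. -88.   6.] min [ 315. -124.   -3.] max [370. -58. 106.] col [ 86.  74. 110.]
cup1 0.75 [377. 265. 414. 295.] xyz mm med [ 456. -227.    7.] min [ 415. -269.   -4.] max [ 495. -180.  109.] col [103. 102.  96.]
cup1 0.7 [428. 270. 469. 306.] xyz mm med [ 433. -366.    7.] min [ 386. -419.   -5.] max [ 479. -307.  109.] col [104. 103.  96.]
cup1 0.69 [222. 258. 250. 286.] xyz mm med [469. 223.   8.] min [429. 185.  -4.] max [508. 265. 106.] col [93. 93. 88.]
cup1 0.65 [167. 272. 190. 287.] xyz mm med [444. 368.  33.] min [421. 342.  -2.] max [464. 401. 105.] col [82. 81. 77.]
cup2 0.98 [417. 331. 462. 350.] xyz mm med [ 288. -341.    7.] min [ 265. -402.   -5.] max [ 318. -196.  615.] col [45. 74. 37.]
cup2 0.83 [337. 314. 360. 328.] xyz mm med [344. -88.   6.] min [ 315. -124.   -3.] max [370. -58. 106.]
[... 3774 characters left out ...]
. 307.  28.] min [654. 277.  -5.] max [731. 355.  81.] col [49. 75. 88.]
jar 0.56 [268. 144. 296. 176.] xyz mm med [769.  98. 107.] min [747.  64.  -3.] max [859. 145. 117.] col [75. 83. 93.]
mill 0.88 [350. 158. 368. 186.] xyz mm med [ 739. -114.   94.] min [ 725. -150.   -4.] max [807. -92. 123.] col [72. 76. 81.]
ramekin 0.92 [108. 213. 136. 243.] xyz mm med [582. 539.  14.] min [545. 496.  -1.] max [614. 567.  41.] col [107. 110. 108.]
spoon 0.66 [486. 213. 507. 275.] xyz mm med [ 609. -505.   13.] min [ 479. -543.   -2.] max [ 654. -483.   25.] col [ 60.  84. 112.]
spoon 0.27 [334. 268. 358. 290.] xyz mm med [452. -79.   7.] min [ 424. -110.   -2.] max [483. -51. 105.] col [97. 96. 90.]
```

Run:
```python
from h import *
im=cv2.imread("pics/top0.png");cv2.imwrite("pics/topcrop.png",cv2.resize(im[190:340,150:490],None,fx=2.3,fy=2.3,interpolation=cv2.INTER_CUBIC))
im=cv2.imread("pics/side0.png");cv2.imwrite("pics/sidecrop.png",cv2.resize(im[150:370,210:480],None,fx=2.7,fy=2.7,interpolation=cv2.INTER_CUBIC))
```

```text
(no output)
```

View crops.

View pics/topcrop.png

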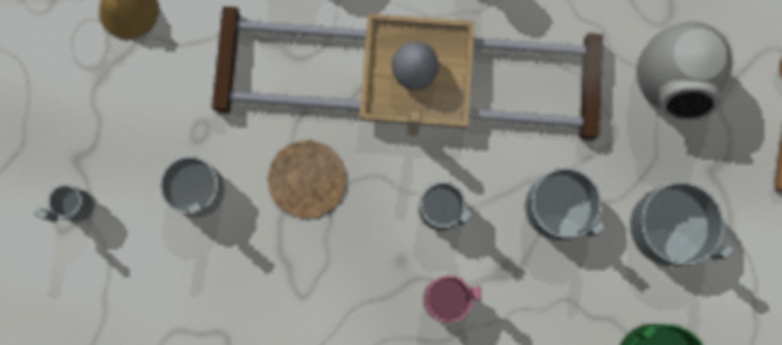

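View pics/sidecrop.png

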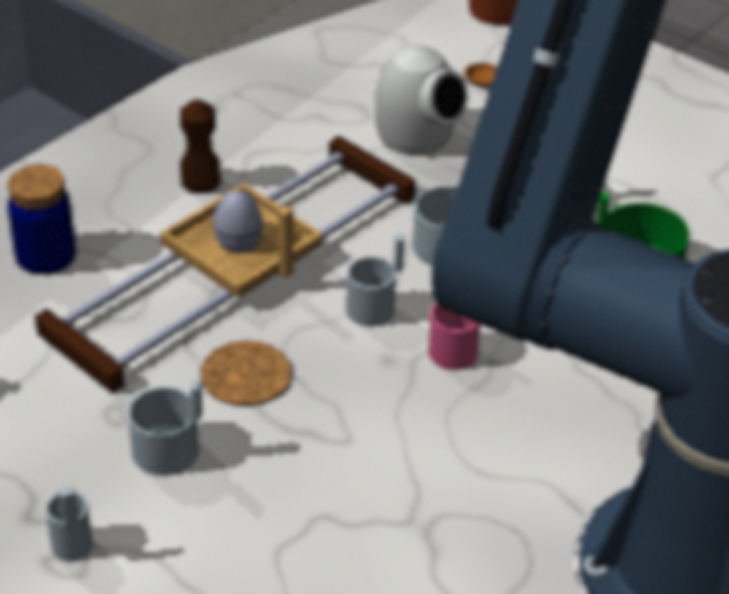

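```bash
cat >> h.py <<'E'
from scipy.optimize import least_squares
DI={1:(96,60,50),2:(82,59,43),3:(68,58,36),4:(54,57,29),5:(40,56,22)}
def fitcup(W,k,c0,base=0.0,verbose=True):
    """c0 rough centre mm, base z mm; W in m cloud. returns cx,cy,yaw of handle direction (deg)"""
    D,h,rh=DI[k];P=W.reshape(-1,3)*1000
    P=P[np.hypot(P[:,0]-c0[0],P[:,1]-c0[1])<D/2+35];z=P[:,2]-base
    rim=P[(abs(z-h)<4)]
    H=P[(z>h+8)&(z<h+52)]
    c=np.array(c0,float)
    if len(rim)>5:
        f=least_squares(lambda c:np.hypot(rim[:,0]-c[0],rim[:,1]-c[1])-(D/2-1.2),c,loss="soft_l1",f_scale=2)
        c=f.x
        g=least_squares(lambda c:np.hypot(rim[:,0]-c[0],rim[:,1]-c[1])-c[2],[*c,D/2],loss="soft_l1",f_scale=2)
        rf=g.x[2]
    else: rf=np.nan
    hc=H[:,:2].mean(0) if len(H) else np.array([np.nan]*2)
    top=H[H[:,2]-base>h+40]
    if verbose: print("cup",k,"c",np.round(c,1),"freeR",round(rf,1),"nrim",len(rim),"handle",np.round(hc,1),"top",np.round(top[:,:2].mean(0),1) if len(top) else None,len(H),"dist",round(float(np.hypot(*(hc-c))),1),"dir",round(float(np.degrees(np.arctan2(*(hc-c)[::-1]))),1))
    return c,hc
E
python3 - <<'E'
from h import *
for n in("top","side"):
    c=bot.camera_info(n);print(n,-c["R"].T@c["t"])
    im,d,W=cloud(n)
    for k,c0 in {1:(435,-366),2:(457,-227),3:(469,224),4:(453,-79),5:(444,362)}.items(): fitcup(W,k,c0)
    np.save(f"W_{n}.npy",W)
W=np.load("W_top.npy");P=W.reshape(-1,3)*1000
# tray, post, egg, coaster
q=P[(abs(P[:,0]-609)<90)&(abs(P[:,1]+47)<90)]
t=q[(q[:,2]>24)&(q[:,2]<44)];print("tray",t.min(0),t.max(0), np.percentile(t,[1,99],axis=0))
rect=cv2.minAreaRect(t[:,:2].astype(np.float32));print(rect)
p=q[(q[:,2]>105)];print("posttop",np.median(p,0),len(p))
e=q[(q[:,2]>60)&(q[:,2]<100)&(q[:,0]>565)];print("egg",np.median(e,0),e.min(0),e.max(0),"top",e[e[:,2]>e[:,2].max()-6].mean(0))
im,d=bot.capture("top")
r=bot.trace("top","coaster")[0];m=r["region"]&(d>0);print("coaster",W[m].mean(0),cv2.minEnclosingCircle((W[m][:,:2]*1000).astype(np.float32)))
E
```

```text
top [ 0.32706605 -0.00350692  1.25340916]
cup 1 c [ 433.5 -354.4] freeR 46.3 nrim 132 handle [ 397.8 -387.9] top [ 397.5 -389.5] 42 dist 48.9 dir -136.8
cup 2 c [ 454.6 -220.5] freeR 39.5 nrim 94 handle [ 420.9 -246. ] top [ 421.5 -247.4] 31 dist 42.2 dir -143.0
cup 3 c [467.3 218.8] freeR 32.4 nrim 66 handle [434.3 200.9] top [434.8 202.1] 33 dist 37.5 dir -151.6
cup 4 c [450.3 -77.2] freeR 25.5 nrim 52 handle [431.1 -99.2] top [431.9 -99.9] 25 dist 29.2 dir -131.2
cup 5 c [445.8 361.7] freeR 18.4 nrim 42 handle [426.4 370.4] top [426.8 372.2] 36 dist 21.2 dir 156.0
side [-0.36824248  0.95360892  1.18486954]
cup 1 c [ 435. -366.] freeR nan nrim 0 handle [nan nan] top None 0 dist nan dir nan
cup 2 c [ 454.9 -216.7] freeR 38.0 nrim 42 handle [nan nan] top None 0 dist nan dir nan
cup 3 c [467.2 222.6] freeR 32.7 nrim 99 handle [433.7 208.3] top [433.6 208.4] 61 dist 36.5 dir -156.9
cup 4 c [449.8 -73.1] freeR 26.2 nrim 70 handle [431.5 -93.7] top [431.7 -94.7] 48 dist 27.6 dir -131.6
cup 5 c [445.7 366.7] freeR 19.0 nrim 56 handle [425.3 378.3] top [426.2 377.4] 75 dist 23.4 dir 150.3
tray [ 535.84900218 -132.3281005    24.06182865] [683.12554285  40.36259453  43.93599371] [[ 547.65739748 -111.08044127   24.98873964]
 [ 679.59731185   18.99404832   43.4007916 ]]
((613.2459716796875, -45.98857116699219), (152.8734130859375, 159.1092987060547), 6.997127056121826)
posttop [541.72507334 -40.24402655 114.17360009] 32
egg [609.23492225 -42.32286606  84.02700143] [586.99912707 -68.09696253  60.24116185] [641.61676559 -16.36423351  99.69937059] top [614.13575996 -42.7299091   96.1982973 ]
coaster [0.48151299 0.08588735 0.00810148] ((424.33905029296875, 54.90967559814453), 113.46611785888672)
```

Run:
```python
from h import *
from scipy.optimize import minimize
for n in("top","side"):
    W=np.load(f"W_{n}.npy");im=cv2.imread(f"pics/{n}0.png");P=W.reshape(-1,3)*1000
    C=im.reshape(-1,3).astype(int)
    wood=(C[:,2]-C[:,0]>25)
    s=(abs(P[:,0]-609)<95)&(abs(P[:,1]+47)<95)&wood
    rim=P[s&(abs(P[:,2]-40)<3)][:,:2]
    def f(p):
        a=p[2];d=rim-p[:2];u=d@[np.cos(a),np.sin(a)];v=d@[-np.sin(a),np.cos(a)]
        return np.maximum(abs(u),abs(v))-62
    best=min((least_squares(f,[612,-45,a],loss="soft_l1",f_scale=2) for a in(-.15,-.08,0,.08)),key=lambda r:r.cost)
    print(n,"tray",best.x[:2],np.degrees(best.x[2]),len(rim),best.cost)
    cs=P[(np.hypot(P[:,0]-482,P[:,1]-86)<65)&wood&(abs(P[:,2]-5)<6)][:,:2]
    lo,hi=np.percentile(cs,[.5,99.5],axis=0);print("coaster",(lo+hi)/2,hi-lo,len(cs),cs.mean(0))
    p=P[s&(P[:,2]>112)];print("post",p.mean(0),len(p))
    e=P[(np.hypot(P[:,0]-612,P[:,1]+44)<35)&(P[:,2]>46)]
    # fit egg sphere-ish
    g=least_squares(lambda x:np.hypot(e[:,0]-x[0],e[:,1]-x[1])-np.interp(e[:,2]-30,[22,40,50,58,63,67],[28,25,20,14,9,0]),[612,-44],loss="soft_l1",f_scale=2);print("egg",g.x,len(e))
```

```text
top tray [614.44527987 -45.52689184] -3.096484457191806 306 510.1509201042039
coaster [483.96376071  86.93207124] [92.20306101 89.64215643] 877 [483.82021483  86.67403521]
post [542.81690038 -41.22331181 114.68478097] 24
egg [614.79156301 -42.69456673] 333
side tray [614.59456335 -41.46004703] -3.360601560761374 220 1754.1165692326915
coaster [483.23658416  88.99458706] [93.40465381 94.55640346] 628 [482.57874743  89.66134863]
post [541.299944   -36.03446909 115.85886632] 16
egg [615.486557   -39.31977789] 305
```

Call:
servo_tool(
  increments=[
    [0.18, [0, 0, 0], 10.5],
    [0.18, [0, 0, 0], 10.5],
    [0.18, [0, 0, 0], 0.9],
  ],
)

```text
time_s: 1.52
position: [0.2006, -0.5919, 0.2225]
tcp_rot: [[0.999, -0.054, -0.0], [-0.054, -0.999, 0.0], [-0.0, -0.0, -1.0]]
force: [-0.6, -0.3, 0.5]
opening: 0.831
```

```bash
cat >> h.py <<'E'
def goto(x,y,z,yaw):
    """print tool-frame increment from measured pose to TCP target (mm, deg tool-x yaw). shift in present axes, and in axes after turn"""
    s=st();R=s["tcp_rot"];d=np.array([x,y,z])-s["position"]*1000
    y0=np.degrees(np.arctan2(R[1,0],R[0,0]));tr=(y0-yaw+180)%360-180
    def ax(a):
        a=np.radians(a);return np.array([[np.cos(a),np.sin(a),0],[np.sin(a),-np.cos(a),0],[0,0,-1]]).T
    # rows of ax(a).T are tool axes
    print("turn",round(tr,1),"shift before turn",np.round(ax(y0).T@d,1),"after turn",np.round(ax(yaw).T@d,1),"dist",round(np.linalg.norm(d)))
    q1=np.degrees(np.arctan2(y,x));print(" q6 there",round(q1+90-yaw,1))
E
python3 -c "
from h import *
goto(615,-41,222,-3.2)"
```

```text
t 1.52 pos [ 200.6 -591.9  222.5] yaw x-axis -3.1 tilt [-0.  0.] F [-0.6 -0.3  0.5] open 0.831 q6 11.6
turn 0.1 shift before turn [ 3.840e+02 -5.725e+02  5.000e-01] after turn [ 3.830e+02 -5.732e+02  5.000e-01] dist 689
 q6 there 89.4
```

Call:
servo_tool(
  increments=[
    [0.18, [32, -47.5, 0], 0],
    [0.18, [32, -47.5, 0], 0],
    [0.18, [32, -47.5, 0], 0],
    [0.18, [32, -47.5, 0], 0],
    [0.18, [32, -47.5, 0], 0],
  ],
)

```text
time_s: 2.15
position: [0.3746, -0.3623, 0.2228]
tcp_rot: [[0.999, -0.053, 0.001], [-0.053, -0.999, -0.001], [0.001, 0.001, -1.0]]
force: [0.2, -0.1, -0.1]
opening: 0.816
```

Call:
servo_tool(
  increments=[
    [0.18, [32, -47.5, 0], 0],
    [0.18, [32, -47.5, 0], 0],
    [0.18, [32, -47.5, 0], 0],
    [0.18, [32, -47.5, 0], 0],
    [0.18, [32, -47.5, 0], 0],
  ],
)

```text
time_s: 2.78
position: [0.5476, -0.1339, 0.2228]
tcp_rot: [[0.999, -0.052, 0.001], [-0.052, -0.999, -0.0], [0.001, 0.0, -1.0]]
force: [0.9, -0.9, 0.2]
opening: 0.821
```

```bash
python3 -c "
from h import *
goto(615,-41,222,-3.2)"
```

```text
t 2.77 pos [ 547.6 -133.9  222.8] yaw x-axis -3.0 tilt [ 0.001 -0.   ] F [ 0.9 -0.9  0.2] open 0.821 q6 67.9
turn 0.2 shift before turn [ 62.4 -96.3   0.8] after turn [ 62.1 -96.5   0.8] dist 115
 q6 there 89.4
```

Call:
servo_tool(
  increments=[
    [0.18, [31, -48, 0], 0.1],
    [0.18, [31, -48, 0], 0],
    [0.18, [0, 0, 45], 0],
    [0.18, [0, 0, 45], 0],
    [0.18, [0, 0, 0], 0],
  ],
)

```text
time_s: 3.4
position: [0.6108, -0.042, 0.1291]
tcp_rot: [[0.998, -0.055, -0.009], [-0.055, -0.999, 0.002], [-0.009, -0.002, -1.0]]
force: [-0.9, -0.7, 0.2]
opening: 0.819
```

Run:
```python
from h import *
goto(615,-41,130,-3.2)
for n,b in(("top",(230,140,430,300)),("side",(200,100,440,330))):
    im,d,W=cloud(n);np.save(f"W1_{n}.npy",W)
    cv2.imwrite(f"pics/{n}1.png",cv2.resize(im[b[1]:b[3],b[0]:b[2]],None,fx=2.5,fy=2.5,interpolation=cv2.INTER_CUBIC))
    print(n,proj(n,bot.read_state()["position"]))
```

```text
t 3.4 pos [610.8 -42.  129.1] yaw x-axis -3.1 tilt [-0.009  0.002] F [-0.9 -0.7  0.2] open 0.819 q6 78.8
turn 0.1 shift before turn [ 4.2 -1.2 -0.9] after turn [ 4.2 -1.2 -0.9] dist 4
 q6 there 89.4
top [331.57037989 212.4476983 ]
side [298.14511166 211.51023547]
```

View pics/top1.png

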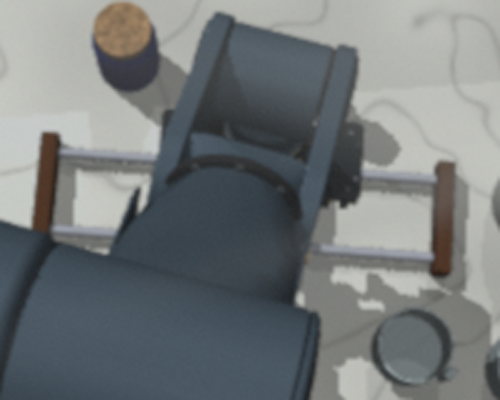

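View pics/side1.png

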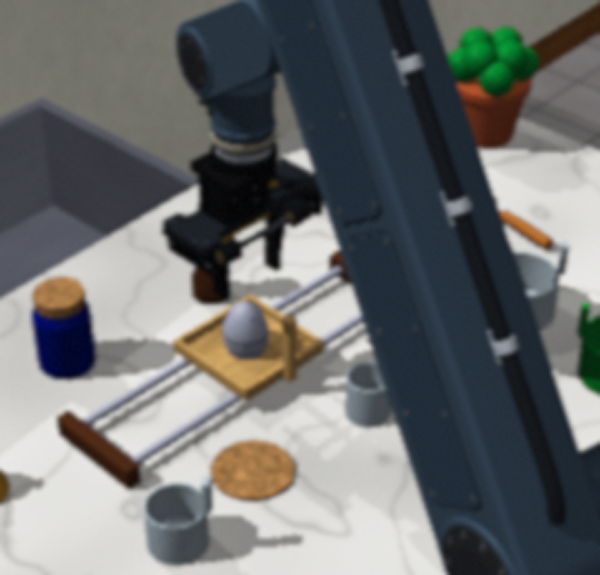

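Run:
```python
from h import *
s=bot.read_state();W=np.load("W1_side.npy");R=s["tcp_rot"]
L=((W.reshape(-1,3)-s["position"])@R)*1000
m=(L[:,2]>-25)&(L[:,2]<6)&(abs(L[:,0])<25)&(abs(L[:,1])<75)
for sg in(1,-1):
    q=L[m&(L[:,1]*sg>0)];print(sg,len(q),np.round(np.percentile(q,[2,50,98],axis=0),1).tolist())
```

```text
1 49 [[-14.0, 31.3, -24.7], [-3.4, 36.2, -11.6], [8.5, 42.6, -0.6]]
-1 45 [[-14.3, -47.2, -24.0], [-5.8, -42.9, -12.4], [7.9, -37.2, 1.2]]
```

Call:
servo_tool(
  increments=[
    [0.18, [4, -1, 20], 0],
    [0.18, [0, 0, 20], 0],
    [0.18, [0, 0, 0], 0],
  ],
)

```text
time_s: 3.88
position: [0.6173, -0.0423, 0.0917]
tcp_rot: [[0.998, -0.057, -0.002], [-0.057, -0.998, 0.0], [-0.002, -0.0, -1.0]]
force: [0.1, -0.3, -0.5]
opening: 0.819
```

Run:
```python
from h import *
goto(615,-41,34,-3.2)
n="side";b=(200,100,440,330)
im,d,W=cloud(n)
cv2.imwrite(f"pics/{n}2.png",cv2.resize(im[b[1]:b[3],b[0]:b[2]],None,fx=2.5,fy=2.5,interpolation=cv2.INTER_CUBIC))
```

```text
t 3.88 pos [617.3 -42.3  91.7] yaw x-axis -3.3 tilt [-0.002  0.   ] F [ 0.1 -0.3 -0.5] open 0.819 q6 79.0
turn -0.1 shift before turn [-2.3 -1.1 57.7] after turn [-2.3 -1.1 57.7] dist 58
 q6 there 89.4
```

View pics/side2.png

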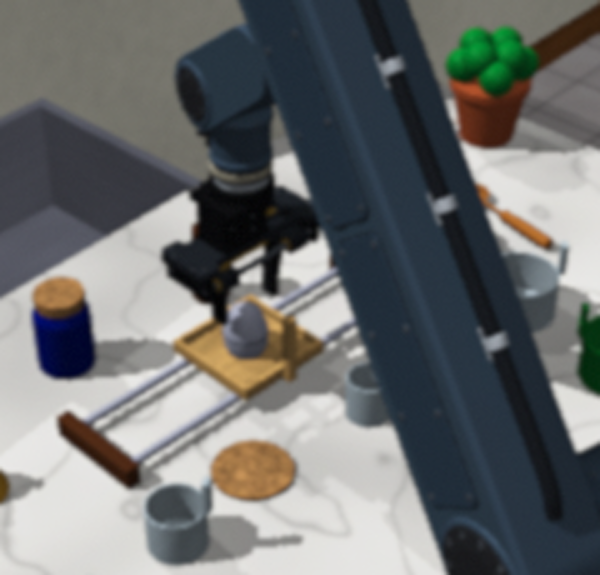

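The fingers straddle the egg at about (295,232) in the full side picture; there is clearance. I'm going down.

Call:
servo_tool(
  increments=[
    [0.18, [-2, -1, 20], 0],
    [0.18, [0, 0, 20], 0],
    [0.18, [0, 0, 12], 0],
    [0.18, [0, 0, 5], 0],
    [0.18, [0, 0, 0], 0],
  ],
)

```text
time_s: 4.55
position: [0.6162, -0.0412, 0.0358]
tcp_rot: [[0.998, -0.057, 0.001], [-0.057, -0.998, -0.0], [0.001, 0.0, -1.0]]
force: [-1.0, 0.4, 0.8]
opening: 0.824
```

Call:
servo_tool(
  increments=[
    [0.5, [0, 0, 0], 0],
    [0.5, [0, 0, 0], 0],
    [0.5, [0, 0, 0], 0],
    [0.5, [0, 0, 0], 0],
  ],
)

```text
time_s: 5.05
position: [0.6163, -0.041, 0.0361]
tcp_rot: [[0.998, -0.057, 0.001], [-0.057, -0.998, 0.0], [0.001, -0.0, -1.0]]
force: [0.4, 1.4, 4.0]
opening: 0.624
```

Run:
```python
from h import *
goto(615,-41,34,-3.2)
n="side";b=(200,100,440,330)
im,d,W=cloud(n)
cv2.imwrite(f"pics/{n}3.png",cv2.resize(im[b[1]:b[3],b[0]:b[2]],None,fx=2.5,fy=2.5,interpolation=cv2.INTER_CUBIC))
```

```text
t 5.05 pos [616.3 -41.   36.1] yaw x-axis -3.3 tilt [0.001 0.   ] F [0.4 1.4 4. ] open 0.624 q6 79.1
turn -0.1 shift before turn [-1.3  0.1  2.1] after turn [-1.3  0.1  2.1] dist 2
 q6 there 89.4
```

View pics/side3.png

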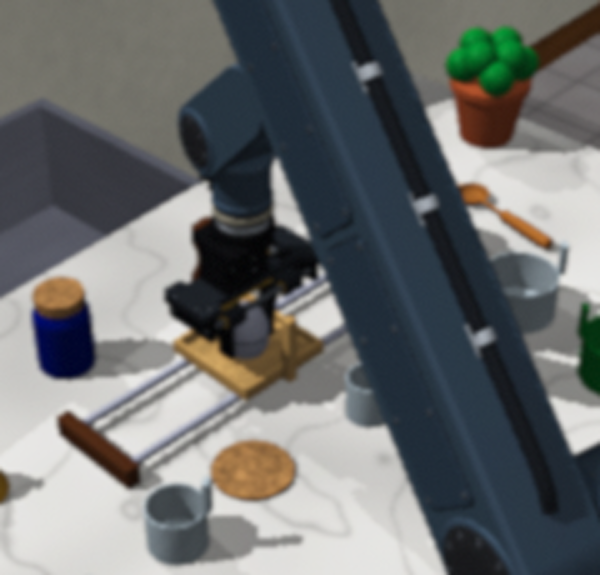

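Call:
servo_tool(
  increments=[
    [0.5, [0, 0, -8], 0],
    [0.5, [0, 0, -15], 0],
    [0.5, [0, 0, -30], 0],
    [0.5, [0, 0, -30], 0],
    [0.5, [0, 0, -30], 0],
  ],
)

```text
time_s: 5.72
position: [0.6157, -0.0412, 0.1502]
tcp_rot: [[0.998, -0.057, 0.0], [-0.057, -0.998, -0.0], [0.0, 0.0, -1.0]]
force: [-0.1, 0.7, -1.4]
opening: 0.625
```

Call:
servo_tool(
  increments=[
    [0.5, [0, 0, 0], -10.4],
    [0.5, [0, 0, 0], -10.4],
    [0.5, [0, 0, 0], -10.4],
    [0.5, [0, 0, 0], -10.4],
    [0.5, [0, 0, 0], -10.4],
  ],
)

```text
time_s: 6.35
position: [0.6157, -0.0412, 0.1493]
tcp_rot: [[0.655, 0.755, 0.0], [0.755, -0.655, -0.0], [-0.0, 0.0, -1.0]]
force: [-0.2, 1.4, -2.3]
opening: 0.631
```

Call:
servo_tool(
  increments=[
    [0.5, [0, 0, 0], -10.4],
    [0.5, [0, 0, 0], -10.4],
    [0.5, [0, 0, 0], -10.4],
    [0.5, [0, 0, 0], -10.4],
    [0.5, [0, 0, 0], 0],
  ],
)

```text
time_s: 6.98
position: [0.6158, -0.0412, 0.1492]
tcp_rot: [[-0.004, 1.0, 0.0], [1.0, 0.004, -0.0], [-0.0, 0.0, -1.0]]
force: [-0.3, -0.2, -1.4]
opening: 0.629
```

Run:
```python
from h import *
goto(483.5,88,145,90)
n="side";b=(200,100,440,330)
im,d,W=cloud(n)
cv2.imwrite(f"pics/{n}4.png",cv2.resize(im[b[1]:b[3],b[0]:b[2]],None,fx=2.5,fy=2.5,interpolation=cv2.INTER_CUBIC))
```

```text
t 6.97 pos [615.8 -41.2 149.2] yaw x-axis 90.2 tilt [ 0. -0.] F [-0.3 -0.2 -1.4] open 0.629 q6 -14.4
turn 0.2 shift before turn [ 129.6 -131.9    4.2] after turn [ 129.2 -132.3    4.2] dist 185
 q6 there 10.3
```

View pics/side4.png

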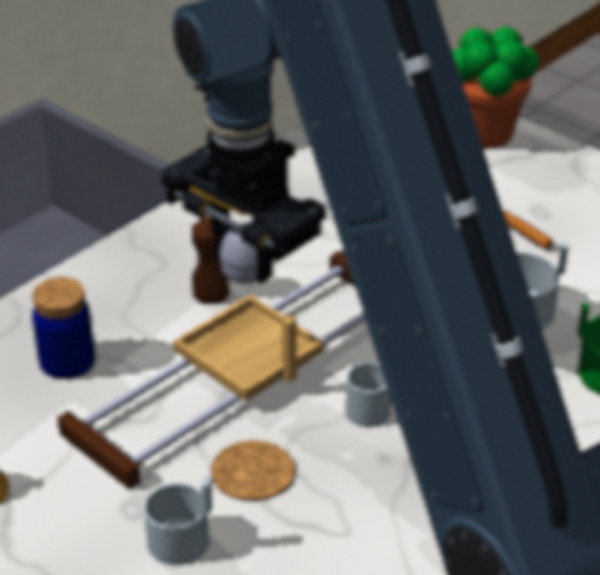

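Call:
servo_tool(
  increments=[
    [0.5, [32, -33, 0], 0],
    [0.5, [32, -33, 0], 0],
    [0.5, [32, -33, 0], 0],
    [0.5, [33, -33, 0], 0],
    [0.5, [0, 0, 0], 0],
  ],
)

```text
time_s: 7.65
position: [0.4792, 0.0892, 0.1487]
tcp_rot: [[-0.006, 1.0, -0.004], [1.0, 0.006, 0.0], [0.001, -0.004, -1.0]]
force: [1.4, -0.0, -1.5]
opening: 0.628
```

Call:
servo_tool(
  increments=[
    [0.5, [0, 0, 35], 0],
    [0.5, [0, 0, 35], 0],
    [0.5, [0, 0, 35], 0],
    [0.5, [0, 0, 15], 0],
    [0.5, [0, 0, 0], 0],
  ],
)

```text
time_s: 8.28
position: [0.4835, 0.0868, 0.028]
tcp_rot: [[-0.004, 1.0, -0.001], [1.0, 0.004, -0.0], [-0.0, -0.001, -1.0]]
force: [-0.2, 0.1, -1.5]
opening: 0.625
```

Run:
```python
from h import *
goto(483.5,88,11,90)
n="side";b=(200,150,400,330)
im,d,W=cloud(n)
cv2.imwrite(f"pics/{n}5.png",cv2.resize(im[b[1]:b[3],b[0]:b[2]],None,fx=3,fy=3,interpolation=cv2.INTER_CUBIC))
```

```text
t 8.28 pos [483.5  86.8  28. ] yaw x-axis 90.3 tilt [-0.001 -0.   ] F [-0.2  0.1 -1.5] open 0.625 q6 -3.1
turn 0.3 shift before turn [ 1.2 -0.  17. ] after turn [ 1.2 -0.  17. ] dist 17
 q6 there 10.3
```

View pics/side5.png

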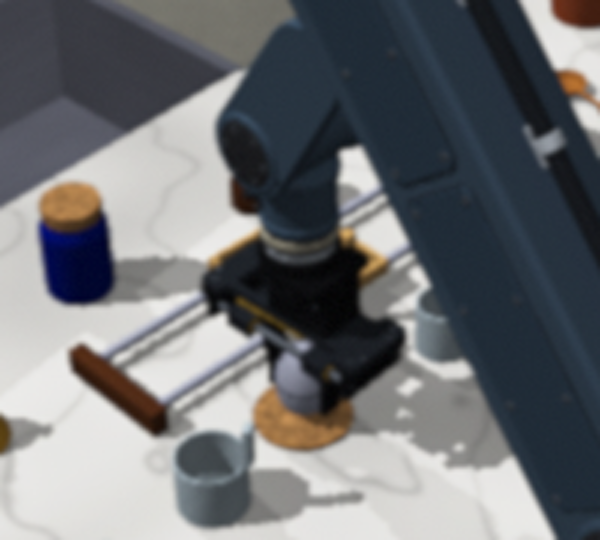

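Call:
servo_tool(
  increments=[
    [0.5, [1, 0, 10], 0],
    [0.5, [0, 0, 4], 0],
    [0.5, [0, 0, 1.5], 0],
    [0.5, [0, 0, 0], 0],
  ],
)

```text
time_s: 8.82
position: [0.4832, 0.0882, 0.0131]
tcp_rot: [[-0.006, 1.0, 0.0], [1.0, 0.006, -0.0], [-0.0, 0.0, -1.0]]
force: [0.5, -0.1, -2.0]
opening: 0.629
```

Call:
servo_tool(
  increments=[
    [0.5, [0, 0, 1], 0],
    [0.5, [0, 0, 0], 0],
  ],
)

```text
time_s: 9.07
position: [0.4832, 0.0881, 0.0121]
tcp_rot: [[-0.006, 1.0, 0.0], [1.0, 0.006, 0.0], [0.0, 0.0, -1.0]]
force: [0.2, 0.2, -1.4]
opening: 0.629
```

Call:
servo_tool(
  increments=[
    [0.5, [0, 0, 1], 0],
    [0.5, [0, 0, 0], 0],
  ],
)

```text
time_s: 9.32
position: [0.4833, 0.0881, 0.0112]
tcp_rot: [[-0.006, 1.0, 0.0], [1.0, 0.006, -0.0], [-0.0, 0.0, -1.0]]
force: [-0.0, 0.7, -0.8]
opening: 0.625
```

Call:
servo_tool(
  increments=[
    [0.5, [0, 0, 1], 0],
    [0.5, [0, 0, 0], 0],
  ],
)

```text
time_s: 9.57
position: [0.4833, 0.0881, 0.011]
tcp_rot: [[-0.006, 1.0, 0.001], [1.0, 0.006, -0.0], [-0.0, 0.001, -1.0]]
force: [-0.3, -0.7, 8.3]
opening: 0.624
```

Call:
servo_tool(
  increments=[
    [0.3, [0, 0, 0], 0],
    [0.18, [0, 0, 0], 0],
    [0.12, [0, 0, 0], 0],
    [0.12, [0, 0, -10], 0],
    [0.12, [0, 0, -30], 0],
  ],
)

```text
time_s: 10.2
position: [0.4821, 0.0881, 0.0497]
tcp_rot: [[-0.006, 1.0, -0.003], [1.0, 0.006, 0.0], [0.0, -0.003, -1.0]]
force: [0.3, 0.6, 0.2]
opening: 0.875
```

Call:
servo_tool(
  increments=[
    [0.12, [0, 0, -50], 0],
    [0.12, [0, 0, -50], 0],
    [0.5, [0, 0, -50], 0],
  ],
)

```text
time_s: 10.58
position: [0.4827, 0.0882, 0.2022]
tcp_rot: [[-0.006, 1.0, 0.0], [1.0, 0.006, -0.0], [-0.0, 0.0, -1.0]]
force: [1.2, 1.1, -0.2]
opening: 0.828
```

```bash
cat >> h.py <<'E'
CUP0={1:(435,-360),2:(455,-223),3:(468,220),4:(450,-76),5:(446,364)}
def look(tag,ks=(1,2,3,4,5),c0=CUP0):
    for n in("top","side"):
        im,d,W=cloud(n);cv2.imwrite(f"pics/{n}_{tag}.png",im);print(n)
        for k in ks:
            try: fitcup(W,k,c0[k])
            except Exception as e: print(k,e)
E
python3 -c "
from h import *
st();look('a')"
```

```text
t 10.57 pos [482.7  88.2 202.2] yaw x-axis 90.3 tilt [ 0. -0.] F [ 1.2  1.1 -0.2] open 0.828 q6 -3.0
top
cup 1 c [ 433.5 -354.4] freeR 46.3 nrim 118 handle [ 397.8 -388.1] top [ 398.  -389.8] 42 dist 49.1 dir -136.7
cup 2 c [ 454.6 -220.6] freeR 39.5 nrim 94 handle [ 421.1 -246.1] top [ 421.4 -247.6] 30 dist 42.2 dir -142.7
cup 3 c [468. 220.] freeR nan nrim 5 handle [nan nan] top None 0 dist nan dir nan
cup 4 c [450.4 -77.1] freeR 25.6 nrim 47 handle [431.1 -99.2] top [ 432.6 -100.1] 25 dist 29.4 dir -131.1
cup 5 c [446.1 361.8] freeR 18.5 nrim 43 handle [426.2 370.4] top [426.8 372.2] 36 dist 21.7 dir 156.7
side
cup 1 c [ 435. -360.] freeR nan nrim 0 handle [nan nan] top None 0 dist nan dir nan
cup 2 c [ 455. -223.] freeR nan nrim 1 handle [nan nan] top None 0 dist nan dir nan
cup 3 c [442.9 224.8] freeR 32.8 nrim 95 handle [409.1 210.6] top [410.  209.7] 59 dist 36.7 dir -157.2
cup 4 c [450.5 -73.5] freeR 25.6 nrim 61 handle [430.6 -93. ] top [431.1 -94.9] 50 dist 27.8 dir -135.6
cup 5 c [445.6 366.7] freeR 18.7 nrim 55 handle [425.4 378.4] top [426.8 377.1] 76 dist 23.3 dir 150.0
```

View pics/top_a.png

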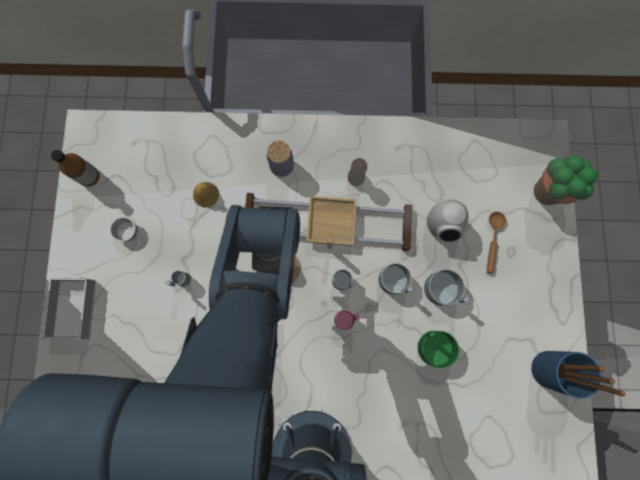

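View pics/side_a.png

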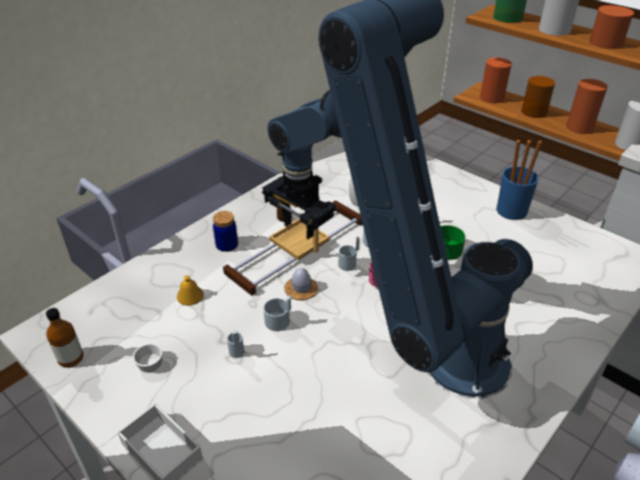

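```bash
cat >> h.py <<'E'
def egg(n,c0=(483,88),base=5,W=None):
    if W is None: W=cloud(n)[2]
    P=W.reshape(-1,3)*1000
    e=P[(np.hypot(P[:,0]-c0[0],P[:,1]-c0[1])<38)&(P[:,2]>base+15)&(P[:,2]<base+70)]
    if len(e)<20: print(n,"no egg");return
    g=least_squares(lambda x:np.hypot(e[:,0]-x[0],e[:,1]-x[1])-np.interp(e[:,2]-base,[22,40,50,58,63,67],[28,25,20,14,9,0]),c0,loss="soft_l1",f_scale=2);print(n,"egg",g.x,len(e),"ztop",e[:,2].max())
E
python3 -c "
from h import *
egg('side')
im,d,W=cloud('side')
P=W.reshape(-1,3)*1000;C=im.reshape(-1,3).astype(int)
wood=(C[:,2]-C[:,0]>25)
cs=P[(np.hypot(P[:,0]-482,P[:,1]-86)<65)&wood&(abs(P[:,2]-5)<6)][:,:2]
print(cs.min(0),cs.max(0))
goto(397,-387,200,-136)
"
```

```text
side egg [483.13018468  88.56723526] 357 ztop 74.93344931449575
[436.16908729  40.6650329 ] [531.27185996 136.89833824]
t 10.78 pos [483.4  88.2 201.3] yaw x-axis 90.3 tilt [ 0.003 -0.   ] F [-0.9 -0.2 -1.1] open 0.669 q6 -3.0
turn -133.7 shift before turn [-474.7  -89.1    1.3] after turn [ 392.2 -281.8    1.3] dist 483
 q6 there 181.7
```

```bash
cat >> h.py <<'E'
def plan(x,y,z,yaw,way=None):
    """rows combining turn and shift, straight line; way=+1/-1 forces sense of the tool turn"""
    s=st();R=s["tcp_rot"];p=s["position"]*1000;d=np.array([x,y,z])-p
    y0=np.degrees(np.arctan2(R[1,0],R[0,0]));tr=(y0-yaw+180)%360-180
    if way==1 and tr<0: tr+=360
    if way==-1 and tr>0: tr-=360
    N=int(max(1,np.ceil(np.linalg.norm(d)/58),np.ceil(abs(tr)/10.4)))
    print("turn",round(tr,1),"N",N,"q6 end ~",round(s["joint_positions"][5]+tr+np.degrees(np.arctan2(y,x)-np.arctan2(p[1],p[0])),1))
    for i in range(N):
        a=np.radians(y0-tr/N*i);M=np.array([[np.cos(a),np.sin(a),0],[np.sin(a),-np.cos(a),0],[0,0,-1]])
        print(np.round(M@(d/N),1).tolist(),round(tr/N,1))
E
python3 -c "
from h import *
plan(397,-387,170,-46.7)
"
```

```text
t 10.78 pos [483.4  88.2 201.3] yaw x-axis 90.3 tilt [ 0.003 -0.   ] F [-0.9 -0.2 -1.1] open 0.669 q6 -3.0
turn 137.0 N 14 q6 end ~ 79.4
[-33.9, -6.4, 2.2] 9.8
[-34.5, -0.5, 2.2] 9.8
[-34.1, 5.4, 2.2] 9.8
[-32.7, 11.1, 2.2] 9.8
[-30.3, 16.5, 2.2] 9.8
[-27.1, 21.4, 2.2] 9.8
[-23.0, 25.7, 2.2] 9.8
[-18.3, 29.2, 2.2] 9.8
[-13.1, 31.9, 2.2] 9.8
[-7.5, 33.7, 2.2] 9.8
[-1.7, 34.5, 2.2] 9.8
[4.2, 34.2, 2.2] 9.8
[10.0, 33.0, 2.2] 9.8
[15.5, 30.8, 2.2] 9.8
```

Call:
servo_tool(
  increments=[
    [0.5, [-34, -6, 2], 9.8],
    [0.5, [-34.5, -0.5, 2], 9.8],
    [0.5, [-34, 5.5, 2], 9.8],
    [0.5, [-32.5, 11, 2], 9.8],
    [0.5, [-30.5, 16.5, 2], 9.8],
  ],
)

```text
time_s: 11.4
position: [0.4509, -0.082, 0.1882]
tcp_rot: [[0.755, 0.656, -0.004], [0.656, -0.755, 0.002], [-0.002, -0.004, -1.0]]
force: [0.5, -0.2, -0.9]
opening: 0.502
```

Call:
servo_tool(
  increments=[
    [0.5, [-27, 21.5, 2], 9.8],
    [0.5, [-23, 25.5, 2], 9.8],
    [0.5, [-18.5, 29, 2], 9.8],
    [0.5, [-13, 32, 2], 9.8],
    [0.5, [-7.5, 33.5, 2], 9.8],
  ],
)

```text
time_s: 12.02
position: [0.42, -0.2509, 0.178]
tcp_rot: [[0.99, -0.139, -0.003], [-0.139, -0.99, 0.003], [-0.004, -0.003, -1.0]]
force: [-0.6, -0.4, -1.3]
opening: 0.499
```

Call:
servo_tool(
  increments=[
    [0.5, [-1.5, 34.5, 2], 9.8],
    [0.5, [4, 34, 2], 9.8],
    [0.5, [10, 33, 2], 9.8],
    [0.5, [15.5, 31, 2], 9.8],
    [0.5, [0, 0, 0], 0],
  ],
)

```text
time_s: 12.65
position: [0.3953, -0.388, 0.1699]
tcp_rot: [[0.681, -0.732, -0.002], [-0.732, -0.681, 0.002], [-0.003, -0.0, -1.0]]
force: [0.4, 0.1, -0.6]
opening: 0.5
```

```bash
python3 -c "
from h import *
goto(397,-387,120,-46.7)
look('b',(1,2))
import cv2
a=cv2.imread('pics/top_b.png')[180:400,330:530];cv2.imwrite('pics/b1.png',cv2.resize(a,None,fx=2.5,fy=2.5))
a=cv2.imread('pics/side_b.png')[100:320,330:560];cv2.imwrite('pics/b2.png',cv2.resize(a,None,fx=2.5,fy=2.5))
"
```

```text
t 12.65 pos [ 395.3 -388.   169.9] yaw x-axis -47.0 tilt [-0.002  0.002] F [ 0.4  0.1 -0.6] open 0.5 q6 81.0
turn -0.3 shift before turn [ 0.5 -1.9 49.9] after turn [ 0.5 -1.9 49.9] dist 50
 q6 there 92.4
top
cup 1 c [ 435. -360.] freeR nan nrim 0 handle [nan nan] top None 0 dist nan dir nan
cup 2 c [ 454.5 -220.9] freeR 39.6 nrim 38 handle [nan nan] top None 0 dist nan dir nan
side
cup 1 c [ 434.  -351.1] freeR 50.6 nrim 37 handle [ 396.9 -383.3] top [ 398.7 -385.4] 42 dist 49.2 dir -139.1
cup 2 c [ 454.3 -216.3] freeR 38.0 nrim 17 handle [ 488.1 -208.2] top None 1 dist 34.8 dir 13.6
```

View pics/b1.png

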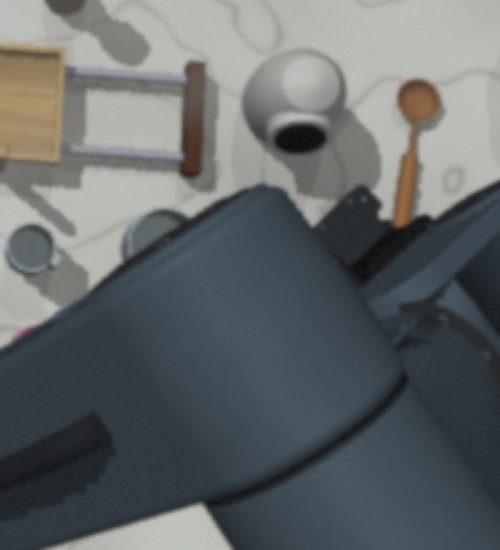

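View pics/b2.png

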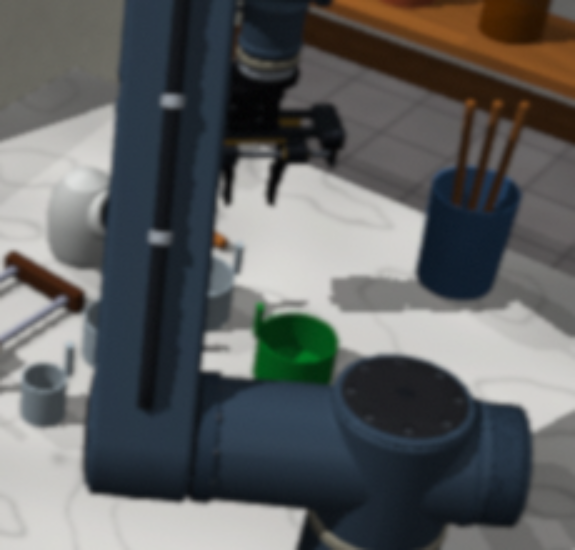

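Call:
servo_tool(
  increments=[
    [0.5, [0, -2.5, 30], -0.3],
    [0.5, [0, 0, 30], 0],
    [0.5, [0, 0, 25], 0],
    [0.5, [0, 0, 11], 0],
    [0.5, [0, 0, 0], 0],
  ],
)

```text
time_s: 13.38
position: [0.3981, -0.3834, 0.0754]
tcp_rot: [[0.688, -0.725, -0.001], [-0.725, -0.688, 0.002], [-0.002, -0.0, -1.0]]
force: [-0.3, -0.4, -0.3]
opening: 0.504
```

```bash
python3 -c "
from h import *
goto(397,-386,74,-46.7)
im,d=bot.capture('side')
cv2.imwrite('pics/c2.png',cv2.resize(im[150:290,370:510],None,fx=4,fy=4))
"
```

```text
t 13.38 pos [ 398.1 -383.4   75.4] yaw x-axis -46.5 tilt [-0.001  0.002] F [-0.3 -0.4 -0.3] open 0.504 q6 81.0
turn 0.2 shift before turn [1.1 2.6 1.4] after turn [1.1 2.6 1.4] dist 3
 q6 there 92.5
```

View pics/c2.png

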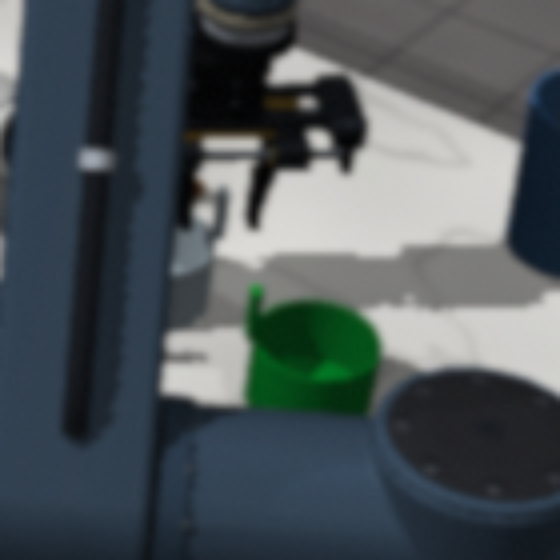

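Call:
servo_tool(
  increments=[
    [0.5, [1, 1, 1], 0],
    [0.95, [0, 0, 0], 0],
    [0.95, [0, 0, 0], 0],
    [0.95, [0, 0, 0], 0],
    [0.95, [0, 0, 0], 0],
  ],
)

```text
time_s: 14.05
position: [0.3982, -0.3862, 0.0751]
tcp_rot: [[0.687, -0.726, 0.0], [-0.726, -0.687, -0.0], [0.0, -0.0, -1.0]]
force: [-1.0, 0.2, 0.1]
opening: 0.137
```

Call:
servo_tool(
  increments=[
    [0.95, [0, 0, 0], 0],
    [0.95, [0, 0, 0], 0],
  ],
)

```text
time_s: 14.3
position: [0.3982, -0.3862, 0.0751]
tcp_rot: [[0.687, -0.726, -0.0], [-0.726, -0.687, 0.0], [-0.0, 0.0, -1.0]]
force: [-1.0, 0.0, 1.5]
opening: 0.1
```

Call:
servo_tool(
  increments=[
    [0.95, [0, 0, -10], 0],
    [0.95, [0, 0, -25], 0],
    [0.95, [0, 0, -30], 0],
    [0.95, [0, 0, -30], 0],
    [0.95, [0, 0, -30], 0],
  ],
)

```text
time_s: 14.92
position: [0.398, -0.3859, 0.2014]
tcp_rot: [[0.687, -0.726, -0.0], [-0.726, -0.687, 0.0], [-0.0, 0.0, -1.0]]
force: [-0.4, -0.7, -1.6]
opening: 0.099
```

```bash
python3 -c "
from h import *
plan(664.5,-43.5,200,90)
im,d=bot.capture('side')
cv2.imwrite('pics/d2.png',cv2.resize(im[110:290,340:510],None,fx=3,fy=3))
"
```

```text
t 14.93 pos [ 398.  -385.9  201.4] yaw x-axis -46.6 tilt [-0.  0.] F [-0.4 -0.7 -1.6] open 0.099 q6 80.9
turn -136.6 N 14 q6 end ~ -15.3
[-4.7, -30.6, 0.1] -9.8
[0.6, -31.0, 0.1] -9.8
[5.8, -30.4, 0.1] -9.8
[10.9, -29.0, 0.1] -9.8
[15.7, -26.7, 0.1] -9.8
[20.0, -23.7, 0.1] -9.8
[23.7, -20.0, 0.1] -9.8
[26.7, -15.7, 0.1] -9.8
[29.0, -10.9, 0.1] -9.8
[30.4, -5.9, 0.1] -9.8
[31.0, -0.6, 0.1] -9.8
[30.6, 4.6, 0.1] -9.8
[29.4, 9.8, 0.1] -9.8
[27.3, 14.6, 0.1] -9.8
```

View pics/d2.png

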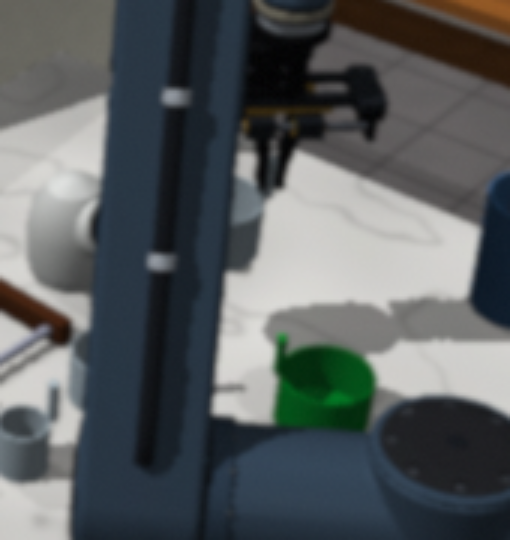

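Call:
servo_tool(
  increments=[
    [0.95, [-4.5, -30.5, -2], -9.8],
    [0.95, [0.5, -31, -2], -9.8],
    [0.95, [6, -30.5, 0], -9.8],
    [0.95, [11, -29, 0], -9.8],
    [0.95, [15.5, -26.5, 0], -9.8],
  ],
)

```text
time_s: 15.6
position: [0.4936, -0.2632, 0.2038]
tcp_rot: [[0.999, 0.048, -0.0], [0.048, -0.999, 0.0], [-0.0, -0.0, -1.0]]
force: [0.1, 0.6, -2.1]
opening: 0.1
```

Call:
servo_tool(
  increments=[
    [0.95, [20, -23.5, 0], -9.8],
    [0.95, [23.5, -20, 0], -9.8],
    [0.95, [26.5, -15.5, 0], -9.8],
    [0.95, [29, -11, 0], -9.8],
    [0.95, [30.5, -6, 0], -9.8],
  ],
)

```text
time_s: 16.23
position: [0.5877, -0.1407, 0.2037]
tcp_rot: [[0.619, 0.785, -0.0], [0.785, -0.619, 0.0], [-0.0, -0.0, -1.0]]
force: [-0.1, -0.3, -0.8]
opening: 0.1
```

Call:
servo_tool(
  increments=[
    [0.95, [31, -0.5, 0], -9.8],
    [0.95, [30.5, 4.5, 0], -9.8],
    [0.95, [29.5, 10, 0], -9.8],
    [0.95, [27, 14.5, 0], -9.2],
    [0.95, [0, 0, 0], 0],
  ],
)

```text
time_s: 16.85
position: [0.6633, -0.0416, 0.2034]
tcp_rot: [[-0.003, 1.0, 0.0], [1.0, 0.003, 0.001], [0.001, 0.0, -1.0]]
force: [-0.1, 0.5, -2.0]
opening: 0.099
```

```bash
python3 -c "
from h import *
goto(664.5,-43.5,140,90)
for n in('top','side'):
    im,d,W=cloud(n);cv2.imwrite('pics/%s_e.png'%n,im);fitcup(W,1,(614,-43),base=bot.read_state()['position'][2]*1000-75)
a=cv2.imread('pics/side_e.png');cv2.imwrite('pics/e2.png',cv2.resize(a[80:290,210:410],None,fx=2.8,fy=2.8))
"
```

```text
t 16.85 pos [663.3 -41.6 203.4] yaw x-axis 90.2 tilt [0.    0.001] F [-0.1  0.5 -2. ] open 0.099 q6 -13.4
turn 0.2 shift before turn [-1.9  1.2 63.4] after turn [-1.9  1.2 63.4] dist 63
 q6 there -3.7
cup 1 c [614. -43.] freeR nan nrim 2 handle [nan nan] top None 0 dist nan dir nan
cup 1 c [612.1 -41.1] freeR 46.6 nrim 130 handle [657.8 -37.8] top [659.1 -36.7] 125 dist 45.8 dir 4.1
```

View pics/e2.png

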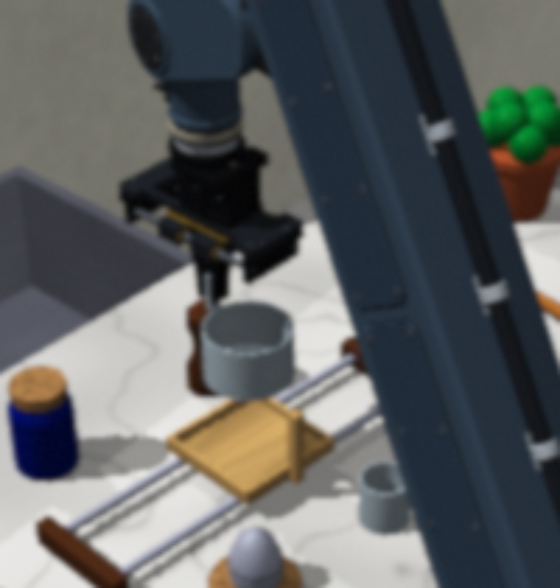

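Call:
servo_tool(
  increments=[
    [0.95, [0, 1.5, 25], 0],
    [0.95, [0, 0, 30], 0],
    [0.95, [0, 0, 25], 0],
    [0.95, [0, 0, 10], 0],
    [0.95, [0, 0, 0], 0],
  ],
)

```text
time_s: 17.58
position: [0.6635, -0.0443, 0.1136]
tcp_rot: [[0.001, 1.0, -0.001], [1.0, -0.001, 0.0], [0.0, -0.001, -1.0]]
force: [-0.4, -0.3, -1.9]
opening: 0.098
```

Call:
servo_tool(
  increments=[
    [0.95, [0, 0, 5], 0],
    [0.95, [0, 0, 1.5], 0],
    [0.95, [0, 0, 0], 0],
  ],
)

```text
time_s: 17.95
position: [0.6643, -0.0436, 0.108]
tcp_rot: [[-0.0, 1.0, 0.001], [1.0, 0.0, -0.0], [-0.0, 0.001, -1.0]]
force: [0.2, 0.4, -1.4]
opening: 0.101
```

Call:
servo_tool(
  increments=[
    [0.95, [0, 0, 1.5], 0],
    [0.95, [0, 0, 0], 0],
  ],
)

```text
time_s: 18.2
position: [0.6641, -0.0435, 0.1061]
tcp_rot: [[-0.0, 1.0, -0.0], [1.0, 0.0, 0.0], [0.0, -0.0, -1.0]]
force: [-0.7, 0.3, -0.9]
opening: 0.097
```

Call:
servo_tool(
  increments=[
    [0.95, [0, 0, 1.5], 0],
    [0.95, [0, 0, 0], 0],
  ],
)

```text
time_s: 18.45
position: [0.6644, -0.0436, 0.1051]
tcp_rot: [[-0.001, 1.0, 0.001], [1.0, 0.001, -0.0], [-0.0, 0.001, -1.0]]
force: [-1.0, -0.2, 2.5]
opening: 0.1
```

Call:
servo_tool(
  increments=[
    [0.75, [0, 0, 0], 0],
    [0.6, [0, 0, 0], 0],
    [0.6, [0, 0, -10], 0],
    [0.6, [0, 0, -40], 0],
    [0.6, [0, 0, -50], 0],
  ],
)

```text
time_s: 19.08
position: [0.6634, -0.0435, 0.2049]
tcp_rot: [[-0.0, 1.0, -0.003], [1.0, 0.0, 0.001], [0.001, -0.003, -1.0]]
force: [0.6, 0.1, 0.9]
opening: 0.395
```

```bash
python3 -c "
from h import *
st()
for n in('top','side'):
    im,d,W=cloud(n);cv2.imwrite('pics/%s_f.png'%n,im);fitcup(W,1,(614,-43),base=30)
    for k in (2,3,4,5): fitcup(W,k,{**CUP0,3:(443,222)}[k])
a=cv2.imread('pics/side_f.png');cv2.imwrite('pics/f2.png',cv2.resize(a[80:290,210:410],None,fx=2.8,fy=2.8))
"
```

```text
t 19.07 pos [663.4 -43.5 204.9] yaw x-axis 90.0 tilt [-0.003  0.001] F [0.6 0.1 0.9] open 0.395 q6 -13.4
cup 1 c [614. -43.] freeR nan nrim 5 handle [nan nan] top None 0 dist nan dir nan
cup 2 c [ 454.7 -220.6] freeR 39.6 nrim 92 handle [ 420.9 -245.8] top [ 421.4 -247.5] 31 dist 42.2 dir -143.3
cup 3 c [443. 222.] freeR nan nrim 0 handle [nan nan] top None 0 dist nan dir nan
cup 4 c [449.6 -77. ] freeR 29.7 nrim 21 handle [431.4 -99.4] top [432.2 -99.8] 23 dist 28.9 dir -129.1
cup 5 c [446. 364.] freeR nan nrim 0 handle [nan nan] top None 0 dist nan dir nan
cup 1 c [613.  -41.6] freeR 47.1 nrim 125 handle [615.2 -38.2] top [662.5 -41.5] 91 dist 4.0 dir 57.4
cup 2 c [ 455. -223.] freeR nan nrim 0 handle [nan nan] top None 0 dist nan dir nan
cup 3 c [442.9 224.9] freeR 32.7 nrim 102 handle [409.1 210.5] top [410.3 208.8] 60 dist 36.8 dir -157.1
cup 4 c [450.  -72.9] freeR 25.7 nrim 56 handle [nan nan] top None 0 dist nan dir nan
cup 5 c [445.5 366.3] freeR 18.7 nrim 48 handle [425.5 378.2] top [426.6 376.8] 76 dist 23.2 dir 149.3
```

View pics/f2.png

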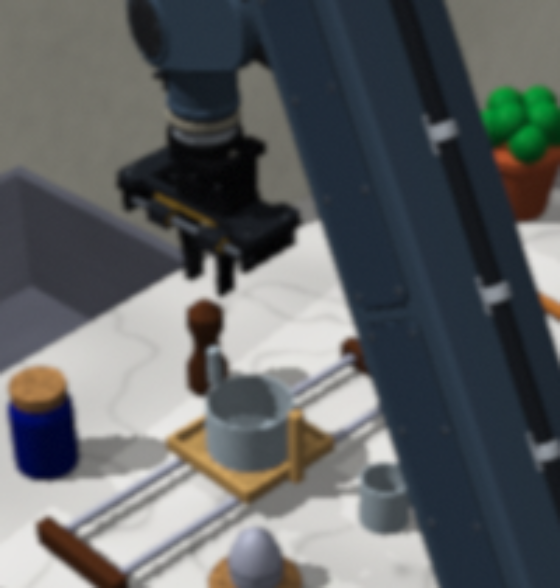

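```bash
python3 -c "
from h import *
plan(420.4,-244.7,160,-53)
"
```

```text
t 19.18 pos [668.5 -44.4 212.1] yaw x-axis 90.0 tilt [ 0.014 -0.003] F [ 1.1 -0.7  0.7] open 0.396 q6 -13.4
turn 143.0 N 14 q6 end ~ 103.3
[-14.3, -17.7, 3.7] 10.2
[-17.2, -14.9, 3.7] 10.2
[-19.6, -11.6, 3.7] 10.2
[-21.3, -8.0, 3.7] 10.2
[-22.4, -4.1, 3.7] 10.2
[-22.8, -0.0, 3.7] 10.2
[-22.4, 4.0, 3.7] 10.2
[-21.3, 7.9, 3.7] 10.2
[-19.6, 11.6, 3.7] 10.2
[-17.2, 14.9, 3.7] 10.2
[-14.3, 17.7, 3.7] 10.2
[-11.0, 20.0, 3.7] 10.2
[-7.2, 21.6, 3.7] 10.2
[-3.3, 22.5, 3.7] 10.2
```

Call:
servo_tool(
  increments=[
    [0.6, [-14, -18, 0], 10.2],
    [0.6, [-17, -15, 0], 10.2],
    [0.6, [-19.5, -11.5, 0], 10.2],
    [0.6, [-21.5, -8, 3], 10.2],
    [0.6, [-22.5, -4, 3], 10.2],
  ],
)

```text
time_s: 19.8
position: [0.5746, -0.1152, 0.1987]
tcp_rot: [[0.781, 0.625, 0.0], [0.625, -0.781, -0.0], [0.0, 0.0, -1.0]]
force: [0.3, -0.3, 0.6]
opening: 0.4
```

Call:
servo_tool(
  increments=[
    [0.55, [-23, 0, 3], 10.2],
    [0.5, [-22.5, 4, 4], 10.2],
    [0.5, [-21.5, 8, 5], 10.2],
    [0.5, [-19.5, 11.5, 5], 10.2],
    [0.5, [-17, 15, 5], 10.2],
  ],
)

```text
time_s: 20.42
position: [0.4862, -0.1872, 0.1767]
tcp_rot: [[0.977, -0.213, 0.0], [-0.213, -0.977, -0.0], [0.0, 0.0, -1.0]]
force: [0.2, -0.2, -0.0]
opening: 0.5
```

Call:
servo_tool(
  increments=[
    [0.5, [-14, 17.5, 5], 10.2],
    [0.5, [-11, 20, 5], 10.2],
    [0.5, [-7, 21.5, 5], 10.2],
    [0.5, [-3.5, 22.5, 5], 10.2],
    [0.5, [0, 0, 0], 0],
  ],
)

```text
time_s: 21.05
position: [0.4155, -0.2445, 0.1564]
tcp_rot: [[0.604, -0.797, -0.001], [-0.797, -0.604, 0.001], [-0.001, 0.0, -1.0]]
force: [-0.2, 0.1, 0.4]
opening: 0.501
```

Call:
servo_tool(
  increments=[
    [0.5, [0, 0, 0], 0],
  ],
)

```text
time_s: 21.18
position: [0.4169, -0.244, 0.1568]
tcp_rot: [[0.606, -0.795, 0.001], [-0.795, -0.606, -0.0], [0.001, -0.0, -1.0]]
force: [-0.1, 0.6, 0.6]
opening: 0.495
```

```bash
python3 -c "
from h import *
for n in('side','top'):
    im,d,W=cloud(n);cv2.imwrite('pics/%s_g.png'%n,im)
    for k in (2,4): fitcup(W,k,CUP0[k])
goto(420.4,-244.7,74,-53)
a=cv2.imread('pics/side_g.png');cv2.imwrite('pics/g2.png',cv2.resize(a[110:330,270:490],None,fx=2.7,fy=2.7))
"
```

```text
cup 2 c [ 455. -223.] freeR nan nrim 0 handle [nan nan] top None 0 dist nan dir nan
cup 4 c [449.6 -73.1] freeR 25.8 nrim 66 handle [430.7 -93.3] top [431.  -93.8] 46 dist 27.6 dir -133.0
cup 2 c [ 455.  -220.8] freeR 39.2 nrim 33 handle [nan nan] top None 0 dist nan dir nan
cup 4 c [450. -76.] freeR nan nrim 0 handle [nan nan] top None 0 dist nan dir nan
t 21.27 pos [ 417.1 -243.8  156.8] yaw x-axis -52.7 tilt [ 0.001 -0.   ] F [ 0.4  0.4 -0.3] open 0.503 q6 99.1
turn 0.3 shift before turn [ 2.7 -2.  82.8] after turn [ 2.7 -2.  82.8] dist 83
 q6 there 112.8
```

View pics/g2.png

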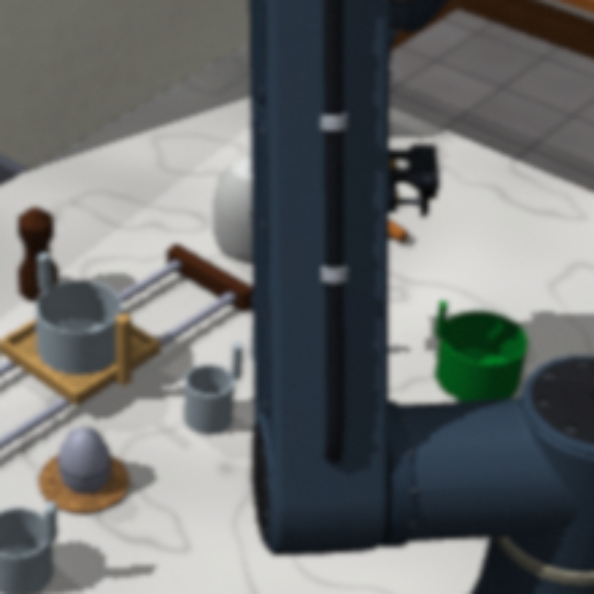

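Call:
servo_tool(
  increments=[
    [0.5, [2.5, -2, 30], 0.3],
    [0.5, [0, 0, 30], 0],
    [0.5, [0, 0, 18], 0],
    [0.5, [0, 0, 5], 0],
    [0.5, [0, 0, 0], 0],
  ],
)

```text
time_s: 21.9
position: [0.42, -0.2446, 0.0737]
tcp_rot: [[0.602, -0.799, 0.0], [-0.799, -0.602, -0.0], [0.0, -0.0, -1.0]]
force: [0.7, 0.0, 0.6]
opening: 0.5
```

Call:
servo_tool(
  increments=[
    [0.95, [0, 0, 1], 0],
    [0.95, [0, 0, 0], 0],
    [0.95, [0, 0, 0], 0],
    [0.95, [0, 0, 0], 0],
    [0.95, [0, 0, 0], 0],
  ],
)

```text
time_s: 22.52
position: [0.4199, -0.2447, 0.0728]
tcp_rot: [[0.6, -0.8, 0.001], [-0.8, -0.6, 0.0], [0.0, -0.001, -1.0]]
force: [1.0, 1.0, 1.7]
opening: 0.1
```

Call:
servo_tool(
  increments=[
    [0.95, [0, 0, 0], 0],
    [0.95, [0, 0, 0], 0],
  ],
)

```text
time_s: 22.78
position: [0.4199, -0.2448, 0.0728]
tcp_rot: [[0.601, -0.8, 0.001], [-0.8, -0.601, -0.0], [0.001, -0.0, -1.0]]
force: [1.7, 1.2, 4.8]
opening: 0.097
```

Call:
servo_tool(
  increments=[
    [0.95, [0, 0, -10], 0],
    [0.95, [0, 0, -30], 0],
    [0.95, [0, 0, -40], 0],
    [0.95, [0, 0, -40], 0],
    [0.95, [0, 0, -27], 0],
  ],
)

```text
time_s: 23.4
position: [0.4193, -0.2451, 0.2215]
tcp_rot: [[0.601, -0.799, 0.001], [-0.799, -0.601, -0.002], [0.002, 0.001, -1.0]]
force: [0.4, -0.1, -2.0]
opening: 0.1
```

```bash
python3 -c "
from h import *
plan(639.1,-79.8,220,35)
"
```

```text
t 23.4 pos [ 419.3 -245.1  221.5] yaw x-axis -53.1 tilt [ 0.001 -0.002] F [ 0.4 -0.1 -2. ] open 0.1 q6 99.6
turn -88.1 N 9 q6 end ~ 34.7
[-0.0, -30.6, 0.2] -9.8
[5.2, -30.1, 0.2] -9.8
[10.2, -28.8, 0.2] -9.8
[15.0, -26.6, 0.2] -9.8
[19.3, -23.7, 0.2] -9.8
[23.0, -20.1, 0.2] -9.8
[26.1, -15.9, 0.2] -9.8
[28.4, -11.2, 0.2] -9.8
[29.9, -6.2, 0.2] -9.8
```

Call:
servo_tool(
  increments=[
    [0.95, [0, -30.5, 0], -9.8],
    [0.95, [5, -30, 0], -9.8],
    [0.95, [10, -29, 0], -9.8],
    [0.95, [15, -26.5, 0], -9.8],
    [0.95, [19.5, -23.5, 0], -9.8],
  ],
)

```text
time_s: 24.02
position: [0.5414, -0.1524, 0.2195]
tcp_rot: [[0.998, -0.065, -0.002], [-0.065, -0.998, -0.0], [-0.002, 0.0, -1.0]]
force: [0.9, -0.7, -1.5]
opening: 0.099
```

Call:
servo_tool(
  increments=[
    [0.95, [23, -20, 0], -9.8],
    [0.95, [26, -16, 0], -9.8],
    [0.95, [28.5, -11, 0], -9.8],
    [0.95, [30, -6, 0], -9.8],
    [0.95, [0, 0, 0], 0],
  ],
)

```text
time_s: 24.65
position: [0.6399, -0.0786, 0.2192]
tcp_rot: [[0.817, 0.577, -0.0], [0.577, -0.817, -0.0], [-0.0, 0.0, -1.0]]
force: [-0.6, -0.1, -0.8]
opening: 0.1
```

Call:
servo_tool(
  increments=[
    [0.95, [0, 0, 0], 0],
    [0.95, [0, 0, 0], 0],
  ],
)

```text
time_s: 24.9
position: [0.6381, -0.0804, 0.2195]
tcp_rot: [[0.819, 0.574, -0.001], [0.574, -0.819, -0.0], [-0.001, -0.001, -1.0]]
force: [0.2, -0.0, -1.1]
opening: 0.1
```

```bash
cat >> h.py <<'E'
def fk_centre(k,e=0):
    """centre of held cup from FK, handle outward along +tool y (sign=1)"""
    s=bot.read_state();R=s["tcp_rot"];p=s["position"]*1000
    c=p[:2]-DI[k][2]*R[:2,1]+e*R[:2,0];print("fk centre",np.round(c,1));return c
def held(tag,k,off,kout,base,c0=(614,-44),n="side",b=(210,80,410,290)):
    im,d,W=cloud(n);cv2.imwrite(f"pics/{n}_{tag}.png",im)
    fk_centre(k)
    z=bot.read_state()["position"][2]*1000
    print("held");fitcup(W,k,c0,base=z-off)
    print("outer");fitcup(W,kout,c0,base=base)
    cv2.imwrite(f"pics/{tag}.png",cv2.resize(im[b[1]:b[3],b[0]:b[2]],None,fx=2.8,fy=2.8,interpolation=cv2.INTER_CUBIC))
E
python3 -c "
from h import *
goto(639.1,-79.8,106.8,35)
held('h2',2,72.8,1,30)
"
```

```text
t 24.9 pos [638.1 -80.4 219.5] yaw x-axis 35.0 tilt [-0.001 -0.   ] F [ 0.2 -0.  -1.1] open 0.1 q6 37.9
turn 0.0 shift before turn [1.200e+00 1.000e-01 1.127e+02] after turn [1.200e+00 1.000e-01 1.127e+02] dist 113
 q6 there 47.9
fk centre [613.6 -45.2]
held
cup 2 c [613.9 -43.3] freeR 39.9 nrim 115 handle [631.8 -71.5] top None 54 dist 33.4 dir -57.6
outer
cup 1 c [612.8 -41.9] freeR 47.1 nrim 110 handle [588.6 -36.7] top [666.3 -36.8] 64 dist 24.7 dir 167.9
```

View pics/h2.png

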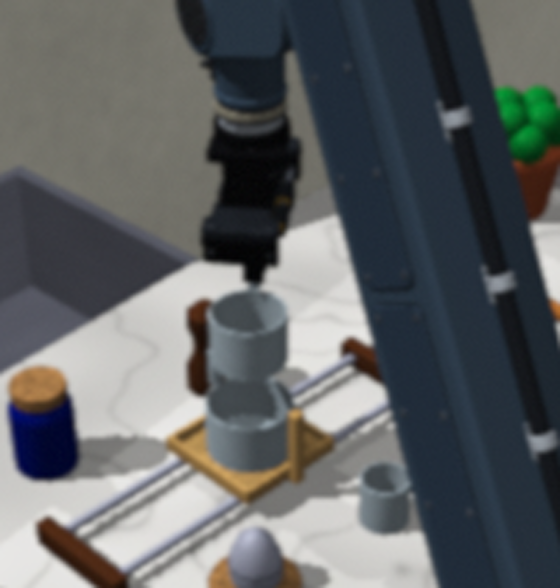

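Call:
servo_tool(
  increments=[
    [0.95, [0.5, -1, 20], 0],
    [0.95, [0, 0, 25], 0],
    [0.95, [0, 0, 12], 0],
    [0.95, [0, 0, 0], 0],
    [0.95, [0, 0, 0], 0],
  ],
)

```text
time_s: 25.58
position: [0.6396, -0.079, 0.1635]
tcp_rot: [[0.818, 0.575, 0.002], [0.575, -0.818, -0.001], [0.001, 0.001, -1.0]]
force: [0.4, -0.1, -0.3]
opening: 0.1
```

```bash
python3 -c "
from h import *
st()
held('i2',2,72.8,1,30)
"
```

```text
t 25.57 pos [639.6 -79.  163.5] yaw x-axis 35.1 tilt [ 0.002 -0.001] F [ 0.4 -0.1 -0.3] open 0.1 q6 37.9
fk centre [615.  -43.7]
held
cup 2 c [615.4 -42.3] freeR 39.9 nrim 96 handle [631.2 -68.9] top None 42 dist 31.0 dir -59.2
outer
cup 1 c [613.  -41.6] freeR 46.9 nrim 101 handle [609.2 -40.1] top [614.9 -41.3] 621 dist 4.1 dir 159.0
```

View pics/i2.png

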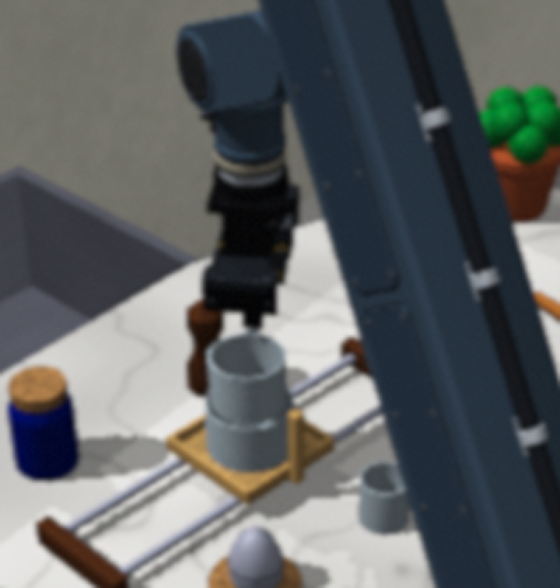

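Call:
servo_tool(
  increments=[
    [0.95, [-1, -1, 0], 0],
    [0.95, [0, 0, 4], 0],
    [0.95, [0, 0, 4], 0],
    [0.95, [0, 0, 0], 0],
  ],
)

```text
time_s: 26.12
position: [0.6372, -0.0782, 0.1539]
tcp_rot: [[0.818, 0.575, -0.001], [0.575, -0.818, 0.0], [-0.001, -0.001, -1.0]]
force: [0.4, -0.2, -1.6]
opening: 0.103
```

Call:
servo_tool(
  increments=[
    [0.95, [0, 0, 10], 0],
    [0.95, [0, 0, 12], 0],
    [0.95, [0, 0, 12], 0],
    [0.95, [0, 0, 6], 0],
    [0.95, [0, 0, 0], 0],
  ],
)

```text
time_s: 26.75
position: [0.6371, -0.0782, 0.1136]
tcp_rot: [[0.818, 0.575, -0.002], [0.575, -0.818, 0.0], [-0.001, -0.001, -1.0]]
force: [0.4, 0.4, -0.6]
opening: 0.1
```

Call:
servo_tool(
  increments=[
    [0.95, [0, 0, 4], 0],
    [0.95, [0, 0, 1.5], 0],
    [0.95, [0, 0, 0], 0],
  ],
)

```text
time_s: 27.12
position: [0.6376, -0.0783, 0.1091]
tcp_rot: [[0.818, 0.575, 0.0], [0.575, -0.818, -0.0], [0.0, 0.0, -1.0]]
force: [-0.2, 0.1, -0.7]
opening: 0.1
```

Call:
servo_tool(
  increments=[
    [0.95, [0, 0, 1.5], 0],
    [0.95, [0, 0, 0], 0],
  ],
)

```text
time_s: 27.38
position: [0.6375, -0.0783, 0.1075]
tcp_rot: [[0.818, 0.575, -0.0], [0.575, -0.818, 0.0], [-0.0, -0.0, -1.0]]
force: [0.4, -0.1, -0.6]
opening: 0.103
```

Call:
servo_tool(
  increments=[
    [0.95, [0, 0, 1.2], 0],
    [0.95, [0, 0, 0], 0],
  ],
)

```text
time_s: 27.62
position: [0.6378, -0.0784, 0.1069]
tcp_rot: [[0.818, 0.575, 0.001], [0.575, -0.818, -0.0], [0.0, 0.001, -1.0]]
force: [-1.0, -0.1, 1.4]
opening: 0.099
```

Call:
servo_tool(
  increments=[
    [0.75, [0, 0, 0], 0],
    [0.6, [0, 0, 0], 0],
    [0.6, [0, 0, -10], 0],
    [0.6, [0, 0, -40], 0],
    [0.6, [0, 0, -50], 0],
  ],
)

```text
time_s: 28.25
position: [0.6369, -0.0781, 0.2068]
tcp_rot: [[0.818, 0.575, -0.002], [0.575, -0.818, 0.001], [-0.002, -0.002, -1.0]]
force: [-0.0, -0.5, -0.9]
opening: 0.393
```

Call:
servo_tool(
  increments=[
    [0.5, [0, 0, 0], 0],
    [0.5, [0, 0, 0], 0],
  ],
)

```text
time_s: 28.5
position: [0.6371, -0.0782, 0.2065]
tcp_rot: [[0.818, 0.575, -0.0], [0.575, -0.818, 0.0], [-0.0, -0.0, -1.0]]
force: [-0.9, 0.7, -0.5]
opening: 0.482
```

```bash
python3 -c "
from h import *
st()
for n in('top','side'):
    im,d,W=cloud(n);cv2.imwrite('pics/%s_j.png'%n,im);fitcup(W,2,(613,-43),base=34)
    for k in (3,4,5): fitcup(W,k,{**CUP0,3:(443,222)}[k])
a=cv2.imread('pics/side_j.png');cv2.imwrite('pics/j2.png',cv2.resize(a[80:290,210:410],None,fx=2.8,fy=2.8))
goto(410,209,150,-68)
"
```

```text
t 28.5 pos [637.1 -78.2 206.5] yaw x-axis 35.1 tilt [-0.  0.] F [-0.9  0.7 -0.5] open 0.482 q6 37.9
cup 2 c [613. -43.] freeR nan nrim 0 handle [nan nan] top None 0 dist nan dir nan
cup 3 c [443. 222.] freeR nan nrim 0 handle [nan nan] top None 0 dist nan dir nan
cup 4 c [450. -76.] freeR nan nrim 0 handle [nan nan] top None 0 dist nan dir nan
cup 5 c [446. 364.] freeR nan nrim 0 handle [nan nan] top None 0 dist nan dir nan
cup 2 c [612.9 -41.2] freeR 42.0 nrim 167 handle [627.9 -54.3] top [646.2 -64.7] 137 dist 19.9 dir -41.2
cup 3 c [442.7 225. ] freeR 32.5 nrim 84 handle [408.9 210.6] top [409.9 209.5] 59 dist 36.7 dir -156.9
cup 4 c [450.5 -72.9] freeR 25.3 nrim 68 handle [nan nan] top None 0 dist nan dir nan
cup 5 c [445.8 366.3] freeR 18.7 nrim 53 handle [425.8 378.1] top [426.4 377.9] 72 dist 23.2 dir 149.5
t 28.6 pos [636.4 -77.9 205. ] yaw x-axis 35.1 tilt [-0.003  0.001] F [-0.2  0.2 -0.2] open 0.498 q6 37.9
turn 103.1 shift before turn [ -20.1 -365.    55. ] after turn [-350.9  102.4   55. ] dist 370
 q6 there 185.0
```

View pics/j2.png

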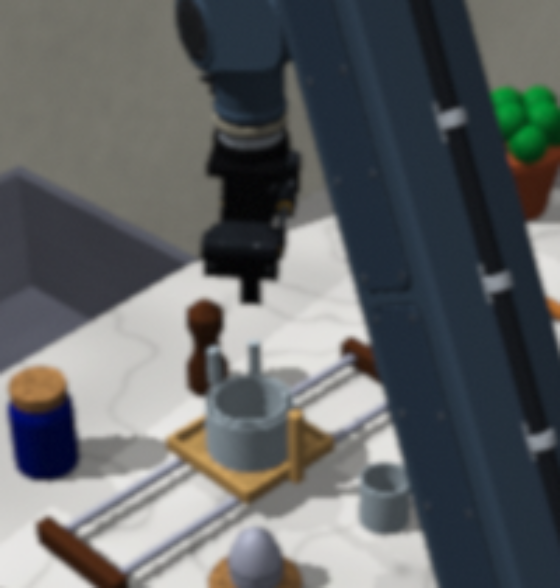

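```bash
python3 -c "
from h import *
plan(410.4,207.2,150,116)
"
```

```text
t 28.6 pos [636.4 -77.9 205. ] yaw x-axis 35.1 tilt [-0.003  0.001] F [-0.2  0.2 -0.2] open 0.498 q6 37.9
turn -80.9 N 8 q6 end ~ -9.2
[-2.6, -45.4, 6.9] -10.1
[5.4, -45.2, 6.9] -10.1
[13.3, -43.5, 6.9] -10.1
[20.7, -40.5, 6.9] -10.1
[27.5, -36.2, 6.9] -10.1
[33.4, -30.9, 6.9] -10.1
[38.3, -24.5, 6.9] -10.1
[42.0, -17.4, 6.9] -10.1
```

Call:
servo_tool(
  increments=[
    [0.5, [-2.5, -45.5, 0], -10.1],
    [0.5, [5.5, -45, 0], -10.1],
    [0.5, [13.5, -43.5, 5], -10.1],
    [0.5, [20.5, -40.5, 5], -10.1],
    [0.5, [27.5, -36, 10], -10.1],
  ],
)

```text
time_s: 29.22
position: [0.4953, 0.101, 0.1852]
tcp_rot: [[0.071, 0.997, -0.002], [0.997, -0.071, 0.0], [0.0, -0.002, -1.0]]
force: [0.4, 0.2, 0.8]
opening: 0.503
```

Call:
servo_tool(
  increments=[
    [0.5, [33.5, -31, 10], -10.1],
    [0.5, [38.5, -24.5, 10], -10.1],
    [0.5, [42, -17.5, 15], -10.1],
    [0.5, [0, 0, 0], 0],
    [0.5, [0, 0, 0], 0],
  ],
)

```text
time_s: 29.85
position: [0.4123, 0.2072, 0.1509]
tcp_rot: [[-0.437, 0.9, -0.0], [0.9, 0.437, -0.0], [-0.0, -0.001, -1.0]]
force: [0.1, 0.0, 0.1]
opening: 0.5
```

```bash
python3 -c "
from h import *
for n in('side','top'):
    im,d,W=cloud(n);cv2.imwrite('pics/%s_k.png'%n,im)
    fitcup(W,3,(443,223)); fitcup(W,4,CUP0[4]); fitcup(W,1,(614,-44),base=30);fitcup(W,2,(614,-44),base=34)
goto(410.4,207.2,72,116)
a=cv2.imread('pics/side_k.png');cv2.imwrite('pics/k2.png',cv2.resize(a[170:370,200:400],None,fx=2.8,fy=2.8))
"
```

```text
cup 3 c [443.  224.9] freeR 32.6 nrim 96 handle [409.  210.7] top [410.2 209.9] 60 dist 36.9 dir -157.3
cup 4 c [450.3 -73.1] freeR 25.5 nrim 72 handle [430.9 -93.6] top [431.2 -95.1] 49 dist 28.3 dir -133.3
cup 1 c [610.  -37.5] freeR 86.6 nrim 71 handle [596.4 -59.3] top [636.4 -76.8] 86 dist 25.6 dir -121.9
cup 2 c [607.2 -43.6] freeR 73.9 nrim 57 handle [606.3 -63.3] top [636.5 -76.7] 68 dist 19.7 dir -92.5
cup 3 c [442.5 220.8] freeR 33.9 nrim 24 handle [nan nan] top None 0 dist nan dir nan
cup 4 c [450.2 -77.1] freeR 25.5 nrim 51 handle [431.3 -99.2] top [432.  -99.9] 24 dist 29.0 dir -130.7
cup 1 c [613. -46.] freeR 43.5 nrim 186 handle [614.3 -54.8] top [649.9 -63.2] 118 dist 8.9 dir -81.4
cup 2 c [613.  -45.2] freeR 41.5 nrim 172 handle [622.1 -57.3] top [648.3 -65.6] 103 dist 15.1 dir -52.9
t 29.95 pos [413.2 206.8 151.3] yaw x-axis 115.8 tilt [0.001 0.   ] F [-0.  -0.1 -0.5] open 0.505 q6 -13.1
turn -0.2 shift before turn [ 1.6 -2.4 79.3] after turn [ 1.6 -2.4 79.3] dist 79
 q6 there 0.8
```

View pics/k2.png

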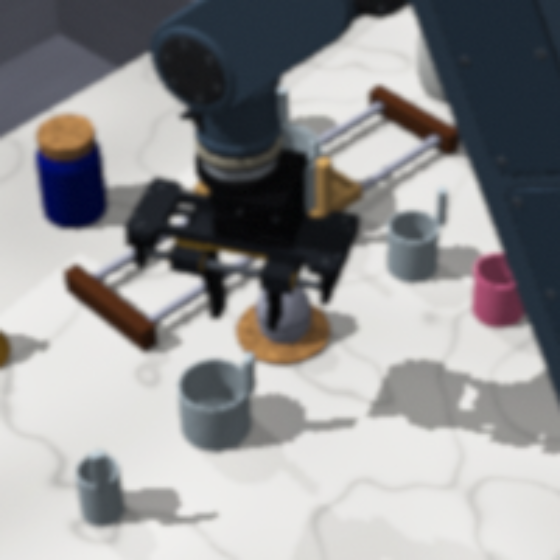

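Call:
servo_tool(
  increments=[
    [0.5, [1.5, -2, 30], 0],
    [0.5, [0, 0, 25], 0],
    [0.5, [0, 0, 15], 0],
    [0.5, [0, 0, 5], 0],
    [0.5, [0, 0, 0], 0],
  ],
)

```text
time_s: 30.58
position: [0.4103, 0.2073, 0.0764]
tcp_rot: [[-0.436, 0.9, 0.0], [0.9, 0.436, 0.0], [-0.0, 0.0, -1.0]]
force: [0.3, 0.5, -0.5]
opening: 0.504
```

```bash
python3 -c "
from h import *
goto(410.4,207.2,72,116)
im,d=bot.capture('side')
cv2.imwrite('pics/l2.png',cv2.resize(im[220:360,210:350],None,fx=4,fy=4))
"
```

```text
t 30.57 pos [410.3 207.3  76.4] yaw x-axis 115.8 tilt [0. 0.] F [ 0.3  0.5 -0.5] open 0.504 q6 -13.0
turn -0.2 shift before turn [-0.1  0.   4.4] after turn [-0.1  0.   4.4] dist 4
 q6 there 0.8
```

View pics/l2.png

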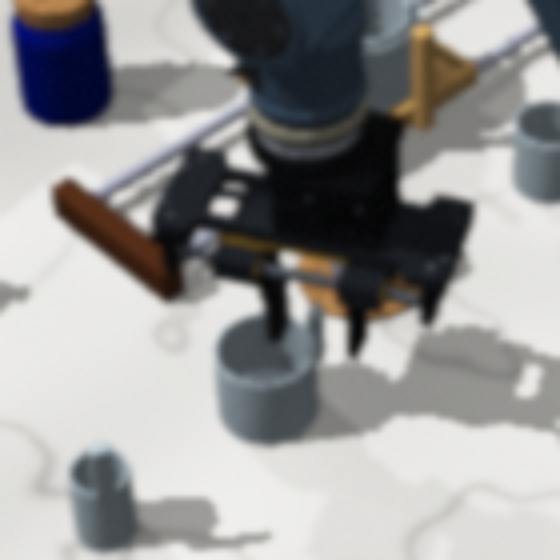

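Call:
servo_tool(
  increments=[
    [0.5, [0, 0, 4], 0],
    [0.95, [0, 0, 0], 0],
    [0.95, [0, 0, 0], 0],
    [0.95, [0, 0, 0], 0],
    [0.95, [0, 0, 0], 0],
  ],
)

```text
time_s: 31.25
position: [0.4096, 0.2078, 0.0724]
tcp_rot: [[-0.437, 0.899, 0.0], [0.899, 0.437, 0.0], [-0.0, 0.0, -1.0]]
force: [1.1, 0.7, 0.5]
opening: 0.129
```

Call:
servo_tool(
  increments=[
    [0.95, [0, 0, 0], 0],
    [0.95, [0, 0, 0], 0],
  ],
)

```text
time_s: 31.5
position: [0.41, 0.2079, 0.0725]
tcp_rot: [[-0.437, 0.899, 0.001], [0.899, 0.437, 0.0], [-0.0, 0.001, -1.0]]
force: [0.4, 1.8, 1.1]
opening: 0.105
```

```bash
python3 -c "
from h import *
st()
im,d,W=cloud('side');fitcup(W,3,(443,223))
"
```

```text
t 31.5 pos [410.  207.9  72.5] yaw x-axis 115.9 tilt [0.001 0.   ] F [0.4 1.8 1.1] open 0.105 q6 -13.0
cup 3 c [441.9 223.7] freeR 32.4 nrim 94 handle [406.2 214.3] top [407.7 215.3] 131 dist 36.9 dir -165.2
```

Call:
servo_tool(
  increments=[
    [0.95, [0, 0, -10], 0],
    [0.95, [0, 0, -30], 0],
    [0.95, [0, 0, -40], 0],
    [0.95, [0, 0, -40], 0],
    [0.95, [0, 0, -32], 0],
  ],
)

```text
time_s: 32.17
position: [0.4091, 0.2076, 0.2263]
tcp_rot: [[-0.437, 0.899, 0.001], [0.899, 0.437, -0.0], [-0.0, 0.0, -1.0]]
force: [-0.5, 0.2, -1.2]
opening: 0.103
```

```bash
python3 -c "
from h import *
plan(600.8,-77,224,160)
"
```

```text
t 32.17 pos [409.1 207.6 226.3] yaw x-axis 115.9 tilt [ 0.001 -0.   ] F [-0.5  0.2 -1.2] open 0.103 q6 -13.0
turn -44.1 N 6 q6 end ~ -91.3
[-56.6, 8.0, 0.4] -7.3
[-57.2, 0.7, 0.4] -7.3
[-56.8, -6.6, 0.4] -7.3
[-55.5, -13.8, 0.4] -7.3
[-53.3, -20.8, 0.4] -7.3
[-50.2, -27.5, 0.4] -7.3
```

Call:
servo_tool(
  increments=[
    [0.95, [-56.5, 8, 0], -7.3],
    [0.95, [-57, 0.5, 0], -7.3],
    [0.95, [-57, -6.5, 0], -7.3],
    [0.95, [-55.5, -14, 0], -7.3],
    [0.95, [-53.5, -21, 0], -7.3],
  ],
)

```text
time_s: 32.8
position: [0.5688, -0.0315, 0.2246]
tcp_rot: [[-0.888, 0.459, -0.001], [0.459, 0.888, 0.0], [0.001, -0.0, -1.0]]
force: [0.3, 0.1, -1.6]
opening: 0.103
```

Call:
servo_tool(
  increments=[
    [0.95, [-50, -27.5, 0], -7.5],
    [0.95, [0, 0, 0], 0],
    [0.95, [0, 0, 0], 0],
    [0.95, [0, 0, 0], 0],
  ],
)

```text
time_s: 33.3
position: [0.5991, -0.0761, 0.2243]
tcp_rot: [[-0.94, 0.342, -0.002], [0.342, 0.94, 0.001], [0.002, 0.0, -1.0]]
force: [1.2, 1.0, -0.5]
opening: 0.102
```

```bash
python3 -c "
from h import *
goto(600.8,-77,106.5,160)
held('m2',3,72.5,2,34)
"
```

```text
t 33.3 pos [599.1 -76.1 224.3] yaw x-axis 160.0 tilt [-0.002  0.001] F [ 1.2  1.  -0.5] open 0.102 q6 -87.8
turn -0.0 shift before turn [ -1.9  -0.3 117.8] after turn [ -1.9  -0.3 117.8] dist 118
 q6 there -77.3
fk centre [ 587.  -109.9]
held
cup 3 c [611.2 -41.5] freeR 32.6 nrim 96 handle [594.3 -72.6] top [595.1 -72.9] 138 dist 35.4 dir -118.6
outer
cup 2 c [612.8 -41. ] freeR 42.4 nrim 171 handle [625.2 -38.2] top [663.9 -39.9] 63 dist 12.7 dir 12.9
```

View pics/m2.png

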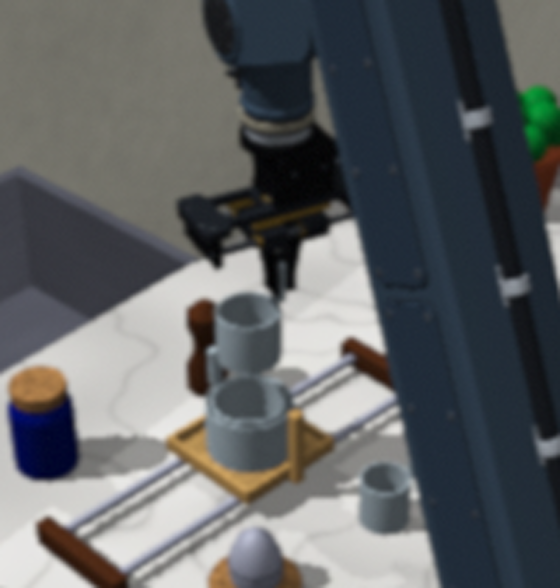

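Call:
servo_tool(
  increments=[
    [0.95, [-1.5, 0.5, 20], 0],
    [0.95, [0, 0, 22], 0],
    [0.95, [0, 0, 12], 0],
    [0.95, [0, 0, 0], 0],
    [0.95, [0, 0, 0], 0],
  ],
)

```text
time_s: 33.98
position: [0.6026, -0.0774, 0.1712]
tcp_rot: [[-0.939, 0.343, 0.001], [0.343, 0.939, -0.0], [-0.001, 0.0, -1.0]]
force: [0.0, 0.5, -0.9]
opening: 0.098
```

```bash
python3 -c "
from h import *
goto(600.8,-77,106.5,160)
held('n2',3,72.5,2,34)
"
```

```text
t 33.98 pos [602.6 -77.4 171.2] yaw x-axis 159.9 tilt [ 0.001 -0.   ] F [ 0.   0.5 -0.9] open 0.098 q6 -87.8
turn -0.1 shift before turn [ 1.8 -0.2 64.7] after turn [ 1.8 -0.2 64.7] dist 65
 q6 there -77.3
fk centre [ 590.3 -111.4]
held
cup 3 c [614.7 -43.4] freeR 32.6 nrim 89 handle [598.5 -73.7] top [598.9 -74.6] 128 dist 34.4 dir -118.2
outer
cup 2 c [611.8 -39. ] freeR 44.9 nrim 117 handle [611. -38.] top [614.6 -41.6] 461 dist 1.3 dir 128.2
```

View pics/n2.png

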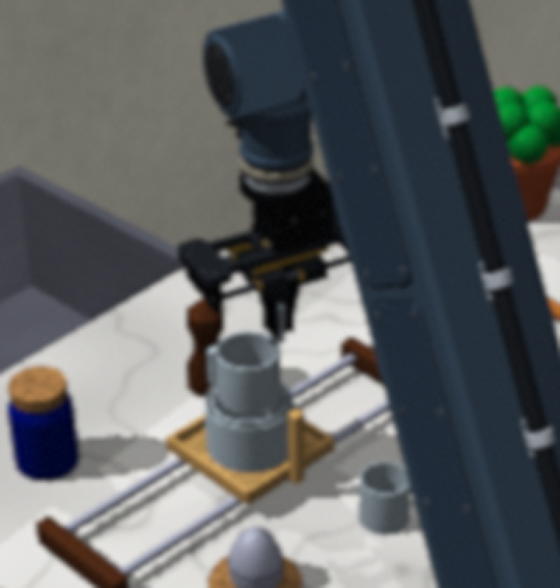

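Call:
servo_tool(
  increments=[
    [0.95, [1.5, 0.5, 0], 0],
    [0.95, [0, 0, 0], 0],
    [0.95, [0, 0, 0], 0],
  ],
)

```text
time_s: 34.4
position: [0.6008, -0.0766, 0.1706]
tcp_rot: [[-0.939, 0.343, 0.0], [0.343, 0.939, -0.0], [-0.0, 0.0, -1.0]]
force: [0.7, -1.1, -0.3]
opening: 0.098
```

```bash
python3 -c "
from h import *
goto(600.8,-77,106.5,160)
held('o2',3,72.5,2,34)
"
```

```text
t 34.4 pos [600.8 -76.6 170.6] yaw x-axis 159.9 tilt [ 0. -0.] F [ 0.7 -1.1 -0.3] open 0.098 q6 -87.7
turn -0.1 shift before turn [-0.1 -0.4 64.1] after turn [-0.1 -0.4 64.1] dist 64
 q6 there -77.3
fk centre [ 588.5 -110.4]
held
cup 3 c [612.6 -42.4] freeR 32.3 nrim 88 handle [596.  -72.7] top [595.8 -73.5] 124 dist 34.5 dir -118.7
outer
cup 2 c [611.9 -40.4] freeR 43.5 nrim 105 handle [609.9 -37.5] top [616.  -40.7] 461 dist 3.5 dir 125.1
```

Call:
servo_tool(
  increments=[
    [0.95, [0, 0, 5], 0],
    [0.95, [0, 0, 5], 0],
    [0.95, [0, 0, 4], 0],
    [0.95, [0, 0, 0], 0],
  ],
)

```text
time_s: 34.95
position: [0.6004, -0.0764, 0.1557]
tcp_rot: [[-0.939, 0.343, -0.001], [0.343, 0.939, 0.0], [0.001, -0.0, -1.0]]
force: [-0.3, 0.8, -0.5]
opening: 0.099
```

Call:
servo_tool(
  increments=[
    [0.95, [0, 0, 10], 0],
    [0.95, [0, 0, 12], 0],
    [0.95, [0, 0, 12], 0],
    [0.95, [0, 0, 6], 0],
    [0.95, [0, 0, 0], 0],
  ],
)

```text
time_s: 35.58
position: [0.6003, -0.0764, 0.1155]
tcp_rot: [[-0.939, 0.343, -0.001], [0.343, 0.939, 0.0], [0.002, -0.0, -1.0]]
force: [-0.5, -0.2, -0.6]
opening: 0.103
```

Call:
servo_tool(
  increments=[
    [0.95, [0, 0, 2.5], 0],
    [0.95, [0, 0, 1.5], 0],
    [0.95, [0, 0, 0], 0],
  ],
)

```text
time_s: 35.95
position: [0.6008, -0.0766, 0.1125]
tcp_rot: [[-0.939, 0.343, 0.0], [0.343, 0.939, -0.0], [-0.0, -0.0, -1.0]]
force: [0.5, 0.2, -1.3]
opening: 0.103
```

Call:
servo_tool(
  increments=[
    [0.95, [0, 0, 1.5], 0],
    [0.95, [0, 0, 0], 0],
  ],
)

```text
time_s: 36.2
position: [0.6007, -0.0765, 0.1108]
tcp_rot: [[-0.939, 0.343, -0.0], [0.343, 0.939, 0.0], [0.0, 0.0, -1.0]]
force: [-0.9, -0.1, -0.2]
opening: 0.101
```

Call:
servo_tool(
  increments=[
    [0.95, [0, 0, 1.2], 0],
    [0.95, [0, 0, 0], 0],
  ],
)

```text
time_s: 36.45
position: [0.601, -0.0766, 0.1105]
tcp_rot: [[-0.939, 0.343, 0.001], [0.343, 0.939, -0.0], [-0.001, -0.0, -1.0]]
force: [-1.1, 0.2, 4.5]
opening: 0.102
```

Call:
servo_tool(
  increments=[
    [0.75, [0, 0, 0], 0],
    [0.6, [0, 0, 0], 0],
    [0.6, [0, 0, -10], 0],
    [0.6, [0, 0, -40], 0],
    [0.6, [0, 0, -45], 0],
  ],
)

```text
time_s: 37.08
position: [0.6003, -0.0765, 0.2054]
tcp_rot: [[-0.939, 0.343, -0.002], [0.343, 0.939, 0.001], [0.002, -0.0, -1.0]]
force: [1.0, -0.0, -1.0]
opening: 0.394
```

Call:
servo_tool(
  increments=[
    [0.6, [0, 0, 0], 0],
    [0.6, [0, 0, 0], 0],
  ],
)

```text
time_s: 37.33
position: [0.6004, -0.0764, 0.2048]
tcp_rot: [[-0.939, 0.343, -0.0], [0.343, 0.939, 0.0], [0.0, 0.0, -1.0]]
force: [-0.7, -0.4, 0.7]
opening: 0.401
```

```bash
python3 -c "
from h import *
for n in('top','side'):
    im,d,W=cloud(n);cv2.imwrite('pics/%s_p.png'%n,im);fitcup(W,3,(613,-43),base=38);fitcup(W,4,CUP0[4]);fitcup(W,5,CUP0[5])
a=cv2.imread('pics/side_p.png');cv2.imwrite('pics/p2.png',cv2.resize(a[80:290,210:410],None,fx=2.8,fy=2.8))
plan(430.9,-96.7,150,138)
"
```

```text
cup 3 c [613. -43.] freeR nan nrim 0 handle [nan nan] top None 0 dist nan dir nan
cup 4 c [450. -76.] freeR nan nrim 0 handle [nan nan] top None 0 dist nan dir nan
cup 5 c [446. 364.] freeR nan nrim 0 handle [nan nan] top None 0 dist nan dir nan
cup 3 c [613.5 -40.6] freeR 37.3 nrim 180 handle [627.  -62.4] top [620.3 -70.6] 173 dist 25.6 dir -58.3
cup 4 c [450.  -72.8] freeR 25.3 nrim 66 handle [nan nan] top None 0 dist nan dir nan
cup 5 c [446.  366.1] freeR 18.7 nrim 47 handle [425.3 378.3] top [425.8 377.4] 77 dist 24.0 dir 149.5
t 37.42 pos [599.8 -76.2 203.4] yaw x-axis 159.9 tilt [-0.003  0.001] F [-0.6  0.3  0.6] open 0.397 q6 -87.7
turn 21.9 N 4 q6 end ~ -71.2
[37.9, -19.3, 13.4] 5.5
[35.9, -22.8, 13.4] 5.5
[33.5, -26.2, 13.4] 5.5
[30.9, -29.2, 13.4] 5.5
```

View pics/p2.png

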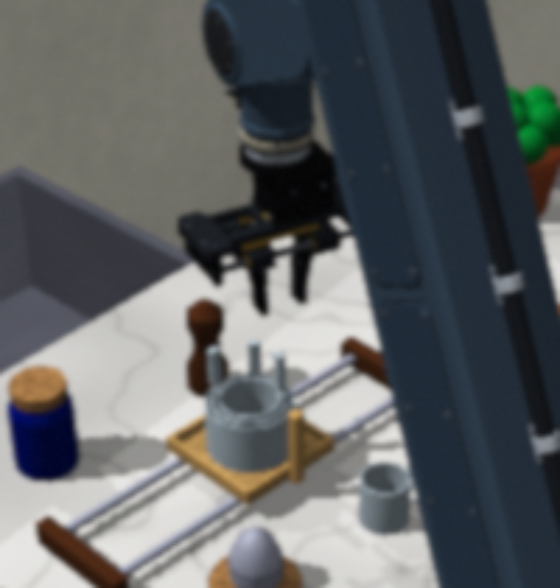

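Call:
servo_tool(
  increments=[
    [0.5, [38, -19.5, 0], 5.5],
    [0.5, [36, -23, 10], 5.5],
    [0.5, [33.5, -26, 15], 5.5],
    [0.5, [31, -29, 25], 5.5],
    [0.5, [0, 0, 0], 0],
  ],
)

```text
time_s: 38.05
position: [0.4256, -0.0947, 0.1521]
tcp_rot: [[-0.741, 0.671, -0.011], [0.671, 0.741, 0.005], [0.011, -0.003, -1.0]]
force: [0.3, -0.4, 0.4]
opening: 0.504
```

Call:
servo_tool(
  increments=[
    [0.5, [0, 0, 0], 0],
    [0.5, [0, 0, 0], 0],
  ],
)

```text
time_s: 38.3
position: [0.4335, -0.0974, 0.155]
tcp_rot: [[-0.743, 0.67, 0.002], [0.67, 0.743, -0.001], [-0.002, 0.001, -1.0]]
force: [-0.3, 0.8, 0.4]
opening: 0.497
```

```bash
python3 -c "
from h import *
for n in('side','top'):
    im,d,W=cloud(n);cv2.imwrite('pics/%s_q.png'%n,im)
    fitcup(W,4,CUP0[4]); fitcup(W,3,(614,-44),base=38)
goto(430.9,-96.7,71,138)
a=cv2.imread('pics/side_q.png');cv2.imwrite('pics/q2.png',cv2.resize(a[150:320,280:450],None,fx=3.2,fy=3.2))
"
```

```text
cup 4 c [450.3 -73.8] freeR 25.8 nrim 65 handle [431.1 -93.2] top [431.8 -95.1] 44 dist 27.3 dir -134.7
cup 3 c [613.1 -40.8] freeR 36.4 nrim 181 handle [628.2 -63. ] top [624.3 -68.7] 167 dist 26.9 dir -56.0
cup 4 c [450. -76.] freeR nan nrim 0 handle [nan nan] top None 0 dist nan dir nan
cup 3 c [612.9 -45.3] freeR 36.7 nrim 161 handle [627.  -65.9] top [620.5 -77. ] 112 dist 25.0 dir -55.8
t 38.4 pos [433.1 -97.1 155. ] yaw x-axis 138.0 tilt [ 0.002 -0.001] F [ 0.2 -0.5  0.1] open 0.493 q6 -75.1
turn -0.0 shift before turn [ 1.9 -1.1 84. ] after turn [ 1.9 -1.1 84. ] dist 84
 q6 there -60.6
```

View pics/q2.png

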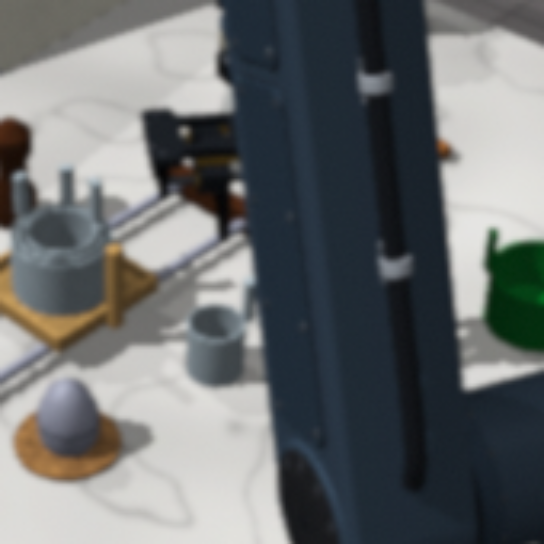

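Call:
servo_tool(
  increments=[
    [0.5, [1.5, -1, 30], 0],
    [0.5, [0, 0, 25], 0],
    [0.5, [0, 0, 20], 0],
    [0.5, [0, 0, 9], 0],
    [0.5, [0, 0, 0], 0],
  ],
)

```text
time_s: 39.02
position: [0.4302, -0.0965, 0.0704]
tcp_rot: [[-0.743, 0.67, -0.0], [0.67, 0.743, 0.0], [0.0, -0.0, -1.0]]
force: [-0.7, 0.3, 0.2]
opening: 0.495
```

Call:
servo_tool(
  increments=[
    [0.95, [0, 0, 0], 0],
    [0.95, [0, 0, 0], 0],
    [0.95, [0, 0, 0], 0],
    [0.95, [0, 0, 0], 0],
    [0.95, [0, 0, 0], 0],
  ],
)

```text
time_s: 39.65
position: [0.4302, -0.0964, 0.0709]
tcp_rot: [[-0.742, 0.671, 0.001], [0.671, 0.742, 0.0], [-0.001, 0.001, -1.0]]
force: [0.7, 2.6, 2.6]
opening: 0.103
```

Call:
servo_tool(
  increments=[
    [0.95, [0, 0, 0], 0],
    [0.95, [0, 0, 0], 0],
  ],
)

```text
time_s: 39.9
position: [0.4302, -0.0965, 0.0709]
tcp_rot: [[-0.742, 0.67, 0.001], [0.67, 0.742, -0.0], [-0.001, 0.0, -1.0]]
force: [1.1, 1.7, 5.2]
opening: 0.103
```

```bash
python3 -c "
from h import *
st()
for n in('side','top'):
    im,d,W=cloud(n);cv2.imwrite('pics/%s_r.png'%n,im)
    fitcup(W,4,CUP0[4])
a=cv2.imread('pics/side_r.png');cv2.imwrite('pics/r2.png',cv2.resize(a[150:320,280:450],None,fx=3.2,fy=3.2))
"
```

```text
t 39.9 pos [430.2 -96.5  70.9] yaw x-axis 137.9 tilt [ 0.001 -0.   ] F [1.1 1.7 5.2] open 0.103 q6 -75.2
cup 4 c [451.  -75.1] freeR 25.8 nrim 65 handle [432.1 -82.6] top [431.  -78.9] 25 dist 20.4 dir -158.4
cup 4 c [450. -76.] freeR nan nrim 0 handle [nan nan] top None 0 dist nan dir nan
```

View pics/r2.png

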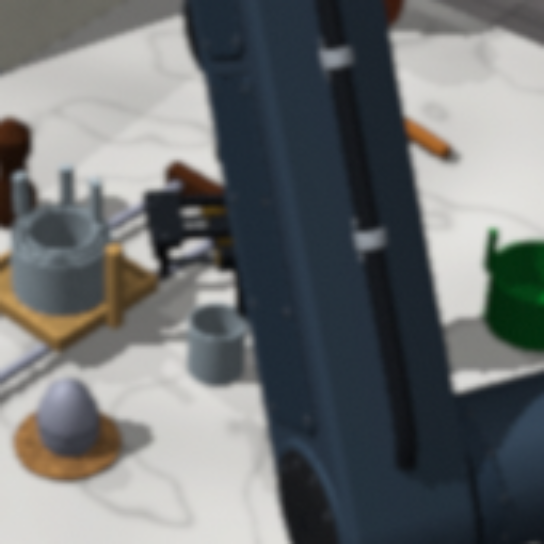

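Call:
servo_tool(
  increments=[
    [0.95, [0, 0, -10], 0],
    [0.95, [0, 0, -30], 0],
    [0.95, [0, 0, -40], 0],
    [0.95, [0, 0, -40], 0],
    [0.95, [0, 0, -34], 0],
  ],
)

```text
time_s: 40.62
position: [0.4293, -0.0966, 0.2263]
tcp_rot: [[-0.742, 0.67, -0.0], [0.67, 0.742, -0.001], [-0.0, -0.001, -1.0]]
force: [1.7, 0.9, -0.5]
opening: 0.101
```

```bash
python3 -c "
from h import *
plan(631.9,-20.4,225,-35,way=1)
"
```

```text
t 40.62 pos [429.3 -96.6 226.3] yaw x-axis 137.9 tilt [-0.    -0.001] F [ 1.7  0.9 -0.5] open 0.101 q6 -75.2
turn 172.9 N 17 q6 end ~ 108.6
[-5.8, 11.3, 0.1] 10.2
[-3.8, 12.2, 0.1] 10.2
[-1.5, 12.6, 0.1] 10.2
[0.7, 12.7, 0.1] 10.2
[2.9, 12.4, 0.1] 10.2
[5.1, 11.7, 0.1] 10.2
[7.1, 10.6, 0.1] 10.2
[8.8, 9.2, 0.1] 10.2
[10.3, 7.5, 0.1] 10.2
[11.5, 5.5, 0.1] 10.2
[12.3, 3.4, 0.1] 10.2
[12.7, 1.2, 0.1] 10.2
[12.7, -1.1, 0.1] 10.2
[12.3, -3.3, 0.1] 10.2
[11.5, -5.4, 0.1] 10.2
[10.4, -7.4, 0.1] 10.2
[8.9, -9.1, 0.1] 10.2
```

Call:
servo_tool(
  increments=[
    [0.95, [-6, 11.5, 0], 10.2],
    [0.95, [-4, 12, 0], 10.2],
    [0.95, [-1.5, 12.5, 0], 10.2],
    [0.95, [0.5, 12.5, 0], 10.2],
    [0.95, [3, 12.5, 0], 10.2],
  ],
)

```text
time_s: 41.25
position: [0.4891, -0.0746, 0.2246]
tcp_rot: [[0.06, 0.998, -0.002], [0.998, -0.06, -0.0], [-0.0, -0.002, -1.0]]
force: [0.5, 0.8, -0.8]
opening: 0.101
```

Call:
servo_tool(
  increments=[
    [0.95, [5, 11.5, 0], 10.2],
    [0.95, [7, 10.5, 0], 10.2],
    [0.95, [9, 9, 0], 10.2],
    [0.95, [10.5, 7.5, 0], 10.2],
    [0.95, [11.5, 5.5, 0], 10.2],
  ],
)

```text
time_s: 41.88
position: [0.5485, -0.0521, 0.2245]
tcp_rot: [[0.813, 0.582, -0.002], [0.582, -0.813, -0.0], [-0.002, -0.001, -1.0]]
force: [0.9, -0.3, -0.4]
opening: 0.102
```

Call:
servo_tool(
  increments=[
    [0.95, [12.5, 3.5, 0], 10.2],
    [0.95, [12.5, 1, 0], 10.2],
    [0.95, [12.5, -1, 0], 10.2],
    [0.95, [12.5, -3.5, 0], 10.2],
    [0.95, [11.5, -5.5, 0], 10.2],
  ],
)

```text
time_s: 42.5
position: [0.6082, -0.0297, 0.2244]
tcp_rot: [[0.964, -0.266, -0.002], [-0.266, -0.964, -0.0], [-0.002, 0.001, -1.0]]
force: [-0.5, 0.4, -1.1]
opening: 0.101
```

Call:
servo_tool(
  increments=[
    [0.95, [10.5, -7.5, 0], 10.2],
    [0.95, [9, -9, 0], 10],
    [0.95, [0, 0, 0], 0],
    [0.95, [0, 0, 0], 0],
    [0.95, [0, 0, 0], 0],
  ],
)

```text
time_s: 43.12
position: [0.6321, -0.0211, 0.2246]
tcp_rot: [[0.817, -0.577, -0.001], [-0.577, -0.817, -0.0], [-0.001, 0.001, -1.0]]
force: [1.0, 0.1, -0.4]
opening: 0.102
```

```bash
python3 -c "
from h import *
goto(631.9,-20.4,112.9,-35)
held('s2',4,70.9,3,38)
"
```

```text
t 43.12 pos [632.1 -21.1 224.6] yaw x-axis -35.2 tilt [-0.001 -0.   ] F [ 1.   0.1 -0.4] open 0.102 q6 113.2
turn -0.2 shift before turn [ -0.5  -0.5 111.7] after turn [ -0.5  -0.5 111.7] dist 112
 q6 there 123.2
fk centre [648.9   2.6]
held
cup 4 c [613.1 -42.5] freeR 25.6 nrim 71 handle [626. -16.] top [626.4 -16.8] 128 dist 29.5 dir 64.1
outer
cup 3 c [614.3 -40.8] freeR 37.3 nrim 181 handle [624.8 -58.6] top [609.3 -67.5] 119 dist 20.7 dir -59.4
```

View pics/s2.png

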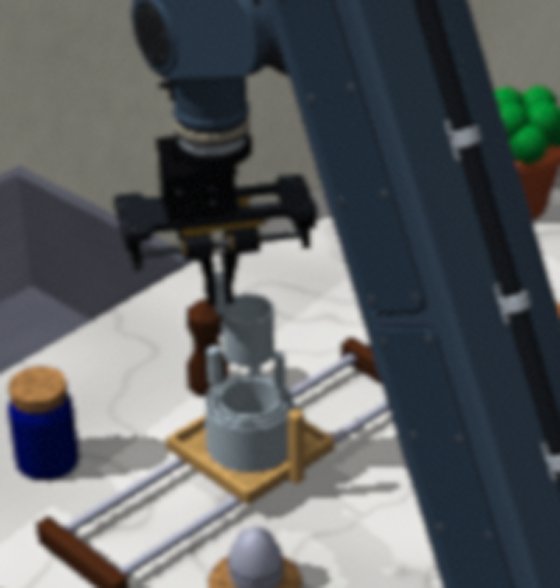

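```bash
cat >> h.py <<'E'
def inner(W,k,base,c0=(613.3,-42)):
    D,h,_=DI[k];P=W.reshape(-1,3)*1000;c=np.array(c0,float)
    for w in(6,4,3.5,3.5):
        r=np.hypot(P[:,0]-c[0],P[:,1]-c[1]);q=P[(abs(r-D/2+1.2)<w)&(abs(P[:,2]-base-h)<3.5)]
        if len(q)<8: print("few",len(q));return
        c=least_squares(lambda c:np.hypot(q[:,0]-c[0],q[:,1]-c[1])-(D/2-1.2),c,loss="soft_l1",f_scale=1.5).x
    a=np.degrees(np.arctan2(q[:,1]-c[1],q[:,0]-c[0]));print("inner",k,np.round(c,1),len(q),"sectors",np.histogram(a,8,(-180,180))[0])
E
python3 -c "
from h import *
W=cloud('side')[2]
for c0 in((613,-42),(615,-44),(611,-40)):
    inner(W,3,38,c0);inner(W,2,34,c0);inner(W,1,30,c0)
"
```

```text
inner 3 [614.5 -42.2] 61 sectors [ 4  8  8  8  8  6 13  6]
inner 2 [612.3 -40.6] 77 sectors [ 9  6 10 10 10  9 11 12]
inner 1 [612.8 -41.5] 65 sectors [ 6  4  3  8  8  9 16 11]
inner 3 [614.8 -42.4] 59 sectors [ 4  8  7  8  9  6 12  5]
inner 2 [612.8 -40.9] 76 sectors [ 9  6 11  9  9 10 10 12]
inner 1 [613.2 -41.8] 65 sectors [ 7  3  3  8  7 10 14 13]
inner 3 [613.4 -41.7] 57 sectors [ 3  8  7  6  7  6 12  8]
inner 2 [612.2 -40.5] 79 sectors [ 9  6 11 10 10  9 11 13]
inner 1 [612.8 -41.2] 64 sectors [ 6  4  4  8  8  7 16 11]
```

Call:
servo_tool(
  increments=[
    [0.95, [0.5, -0.5, 15], 0],
    [0.95, [0, 0, 20], 0],
    [0.95, [0, 0, 18], 0],
    [0.95, [0, 0, 0], 0],
    [0.95, [0, 0, 0], 0],
  ],
)

```text
time_s: 43.85
position: [0.6338, -0.0208, 0.1717]
tcp_rot: [[0.816, -0.577, 0.0], [-0.577, -0.816, -0.0], [0.0, -0.0, -1.0]]
force: [0.0, -0.4, -0.6]
opening: 0.102
```

```bash
python3 -c "
from h import *
goto(632,-20.4,112.9,-35)
held('t2',4,70.9,3,38)
"
```

```text
t 43.85 pos [633.8 -20.8 171.7] yaw x-axis -35.3 tilt [ 0. -0.] F [ 0.  -0.4 -0.6] open 0.102 q6 113.3
turn -0.3 shift before turn [-1.7  0.7 58.8] after turn [-1.8  0.7 58.8] dist 59
 q6 there 123.2
fk centre [650.9   2.8]
held
cup 4 c [614.3 -41.7] freeR 25.6 nrim 58 handle [627.6 -15.9] top [627.  -17.1] 114 dist 29.0 dir 62.7
outer
cup 3 c [612.2 -38.6] freeR 40.0 nrim 125 handle [612.3 -42.4] top [612.7 -45.3] 400 dist 3.8 dir -88.4
```

View pics/t2.png

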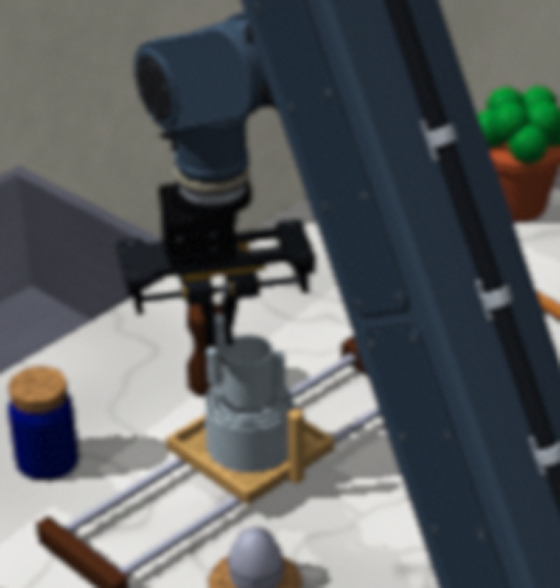

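Call:
servo_tool(
  increments=[
    [0.95, [0, 0, 4], 0],
    [0.95, [0, 0, 5], 0],
    [0.95, [0, 0, 5], 0],
    [0.95, [0, 0, 0], 0],
  ],
)

```text
time_s: 44.4
position: [0.633, -0.0207, 0.157]
tcp_rot: [[0.816, -0.578, -0.001], [-0.578, -0.816, 0.0], [-0.001, 0.001, -1.0]]
force: [0.0, -0.5, -1.5]
opening: 0.099
```

```bash
python3 -c "
from h import *
st()
held('u2',4,70.9,3,38)
"
```

```text
t 44.4 pos [633.  -20.7 157. ] yaw x-axis -35.3 tilt [-0.001  0.   ] F [ 0.  -0.5 -1.5] open 0.099 q6 113.3
fk centre [650.    2.9]
held
cup 4 c [613.3 -43.2] freeR 26.6 nrim 64 handle [626.4 -15.6] top [625.6 -16.8] 116 dist 30.5 dir 64.8
outer
cup 3 c [614.8 -41.6] freeR 37.6 nrim 151 handle [611.8 -45.3] top [612.4 -49.2] 431 dist 4.7 dir -129.0
```

Call:
servo_tool(
  increments=[
    [0.95, [0, 0, 10], 0],
    [0.95, [0, 0, 12], 0],
    [0.95, [0, 0, 12], 0],
    [0.95, [0, 0, 5], 0],
    [0.95, [0, 0, 0], 0],
  ],
)

```text
time_s: 45.08
position: [0.6332, -0.0207, 0.1179]
tcp_rot: [[0.816, -0.578, -0.001], [-0.578, -0.816, 0.0], [-0.001, 0.001, -1.0]]
force: [0.4, 0.1, 0.2]
opening: 0.102
```

Call:
servo_tool(
  increments=[
    [0.95, [0, 0, 2], 0],
    [0.95, [0, 0, 1], 0],
    [0.95, [0, 0, 0], 0],
  ],
)

```text
time_s: 45.45
position: [0.6336, -0.0208, 0.1158]
tcp_rot: [[0.816, -0.577, 0.0], [-0.577, -0.816, -0.0], [0.0, -0.0, -1.0]]
force: [-0.0, -0.7, 0.1]
opening: 0.104
```

Call:
servo_tool(
  increments=[
    [0.95, [0, 0, 1.5], 0],
    [0.95, [0, 0, 0], 0],
  ],
)

```text
time_s: 45.7
position: [0.6334, -0.0208, 0.1141]
tcp_rot: [[0.816, -0.577, -0.0], [-0.577, -0.816, 0.0], [-0.0, 0.0, -1.0]]
force: [0.2, -0.0, -1.2]
opening: 0.097
```

Call:
servo_tool(
  increments=[
    [0.95, [0, 0, 1.5], 0],
    [0.95, [0, 0, 0], 0],
  ],
)

```text
time_s: 45.95
position: [0.6337, -0.0208, 0.113]
tcp_rot: [[0.816, -0.577, 0.001], [-0.577, -0.816, -0.0], [0.001, -0.0, -1.0]]
force: [-0.6, -0.1, 1.3]
opening: 0.098
```

Call:
servo_tool(
  increments=[
    [0.75, [0, 0, 0], 0],
    [0.65, [0, 0, 0], 0],
    [0.65, [0, 0, -10], 0],
    [0.65, [0, 0, -40], 0],
    [0.65, [0, 0, -45], 0],
  ],
)

```text
time_s: 46.58
position: [0.633, -0.0207, 0.2085]
tcp_rot: [[0.816, -0.578, -0.002], [-0.578, -0.816, 0.0], [-0.001, 0.001, -1.0]]
force: [0.5, 0.8, 0.7]
opening: 0.345
```

Call:
servo_tool(
  increments=[
    [0.65, [0, 0, 0], 0],
    [0.65, [0, 0, 0], 0],
  ],
)

```text
time_s: 46.82
position: [0.6331, -0.0207, 0.2079]
tcp_rot: [[0.816, -0.577, -0.0], [-0.577, -0.816, -0.0], [-0.0, 0.0, -1.0]]
force: [0.0, 0.5, 0.2]
opening: 0.351
```

```bash
python3 -c "
from h import *
for n in('top','side'):
    im,d,W=cloud(n);cv2.imwrite('pics/%s_v.png'%n,im);fitcup(W,5,CUP0[5])
    inner(W,4,42,(614.5,-42))
a=cv2.imread('pics/side_v.png');cv2.imwrite('pics/v2.png',cv2.resize(a[80:290,210:410],None,fx=2.8,fy=2.8))
plan(426.4,374.1,160,63)
"
```

```text
cup 5 c [446. 364.] freeR nan nrim 0 handle [nan nan] top None 0 dist nan dir nan
few 0
cup 5 c [445.6 366.5] freeR 18.9 nrim 52 handle [425.6 378.2] top [426.9 377.5] 72 dist 23.2 dir 149.7
inner 4 [614.2 -42.1] 42 sectors [5 5 7 5 2 4 6 8]
t 46.92 pos [632.4 -20.6 206.4] yaw x-axis -35.3 tilt [-0.003  0.001] F [-0.  -0.2 -0.2] open 0.347 q6 113.3
turn -98.3 N 10 q6 end ~ 58.2
[-39.6, -20.3, 4.6] -9.8
[-35.6, -26.8, 4.6] -9.8
[-30.5, -32.5, 4.6] -9.8
[-24.5, -37.2, 4.6] -9.8
[-17.8, -40.8, 4.6] -9.8
[-10.5, -43.3, 4.6] -9.8
[-3.0, -44.4, 4.6] -9.8
[4.6, -44.3, 4.6] -9.8
[12.1, -42.8, 4.6] -9.8
[19.2, -40.1, 4.6] -9.8
```

View pics/v2.png

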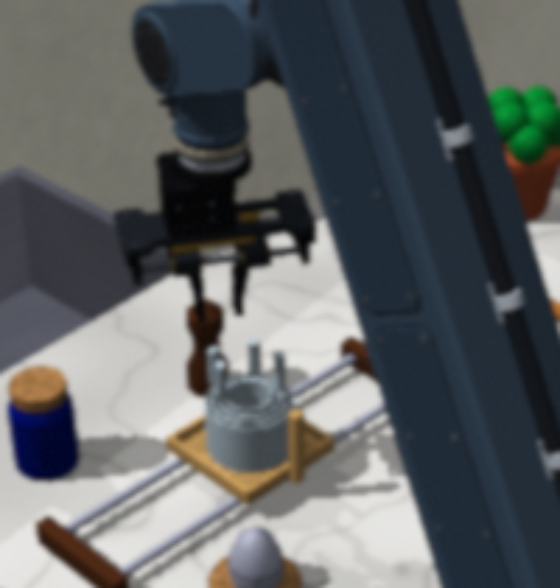

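Call:
servo_tool(
  increments=[
    [0.65, [-39.5, -20.5, 0], -9.8],
    [0.65, [-35.5, -27, 0], -9.8],
    [0.6, [-30.5, -32.5, 0], -9.8],
    [0.6, [-24.5, -37, 5], -9.8],
    [0.5, [-18, -41, 5], -9.8],
  ],
)

```text
time_s: 47.55
position: [0.5292, 0.178, 0.1962]
tcp_rot: [[0.97, 0.242, -0.003], [0.242, -0.97, -0.0], [-0.003, -0.0, -1.0]]
force: [0.4, 0.6, -0.7]
opening: 0.445
```

Call:
servo_tool(
  increments=[
    [0.5, [-10.5, -43.5, 5], -9.8],
    [0.5, [-3, -44.5, 8], -9.8],
    [0.5, [4.5, -44.5, 8], -9.8],
    [0.5, [12, -43, 8], -9.8],
    [0.5, [19, -40, 8], -9.8],
  ],
)

```text
time_s: 48.18
position: [0.4264, 0.3756, 0.159]
tcp_rot: [[0.453, 0.891, -0.002], [0.891, -0.453, -0.001], [-0.002, -0.002, -1.0]]
force: [0.1, 0.2, -0.3]
opening: 0.499
```

Call:
servo_tool(
  increments=[
    [0.5, [0, 0, 0], 0],
    [0.5, [0, 0, 0], 0],
    [0.5, [0, 0, 0], 0],
  ],
)

```text
time_s: 48.55
position: [0.4285, 0.3738, 0.1604]
tcp_rot: [[0.46, 0.888, -0.0], [0.888, -0.46, -0.0], [-0.001, -0.0, -1.0]]
force: [0.3, -0.6, 1.0]
opening: 0.498
```

```bash
python3 -c "
from h import *
for n in('side','top'):
    im,d,W=cloud(n);cv2.imwrite('pics/%s_w.png'%n,im)
    fitcup(W,5,CUP0[5]); inner(W,4,42,(614.5,-43.5))
goto(426.4,374.1,70,63)
a=cv2.imread('pics/side_w.png');cv2.imwrite('pics/w2.png',cv2.resize(a[220:390,160:330],None,fx=3.2,fy=3.2))
print(proj('side',bot.read_state()['position']))
"
```

```text
cup 5 c [445.5 366.7] freeR 19.3 nrim 50 handle [425.5 378.3] top [425.7 377.9] 75 dist 23.2 dir 149.9
inner 4 [614.2 -41.5] 51 sectors [5 7 9 9 2 3 8 8]
cup 5 c [445.7 361.8] freeR 18.4 nrim 44 handle [426.2 370.4] top [426.5 372.1] 36 dist 21.4 dir 156.3
inner 4 [613.9 -46.4] 56 sectors [ 8  6  6 10  7  4  8  7]
t 48.65 pos [428.7 373.9 160.7] yaw x-axis 62.6 tilt [ 0. -0.] F [ 0.5 -0.6  0. ] open 0.503 q6 57.2
turn -0.4 shift before turn [-0.8 -2.1 90.7] after turn [-0.8 -2.1 90.7] dist 91
 q6 there 68.3
[232.43670185 313.67654059]
```

View pics/w2.png

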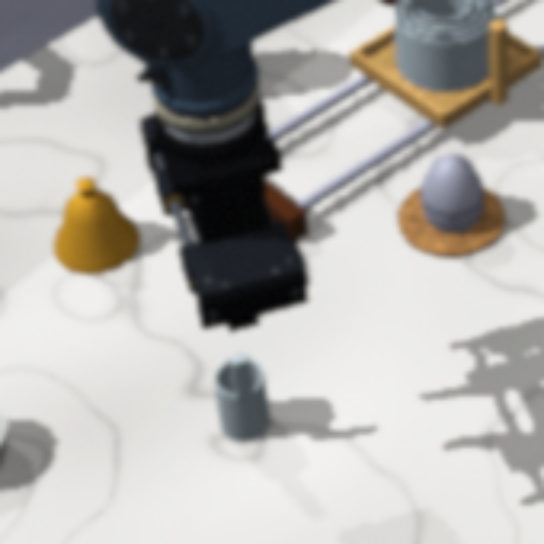

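Call:
servo_tool(
  increments=[
    [0.5, [-0.5, -2, 30], 0],
    [0.5, [0, 0, 30], 0],
    [0.5, [0, 0, 20], 0],
    [0.5, [0, 0, 10], 0],
    [0.5, [0, 0, 0], 0],
  ],
)

```text
time_s: 49.28
position: [0.426, 0.3748, 0.0704]
tcp_rot: [[0.459, 0.888, -0.001], [0.888, -0.459, -0.0], [-0.001, -0.0, -1.0]]
force: [-0.3, -0.3, -0.8]
opening: 0.496
```

```bash
python3 -c "
from h import *
goto(426.4,374.1,70,63)
im,d=bot.capture('side')
cv2.imwrite('pics/x2.png',cv2.resize(im[260:390,160:290],None,fx=4,fy=4))
"
```

```text
t 49.27 pos [426.  374.8  70.4] yaw x-axis 62.7 tilt [-0.001 -0.   ] F [-0.3 -0.3 -0.8] open 0.496 q6 57.4
turn -0.3 shift before turn [-0.5  0.6  0.4] after turn [-0.5  0.6  0.4] dist 1
 q6 there 68.3
```

View pics/x2.png

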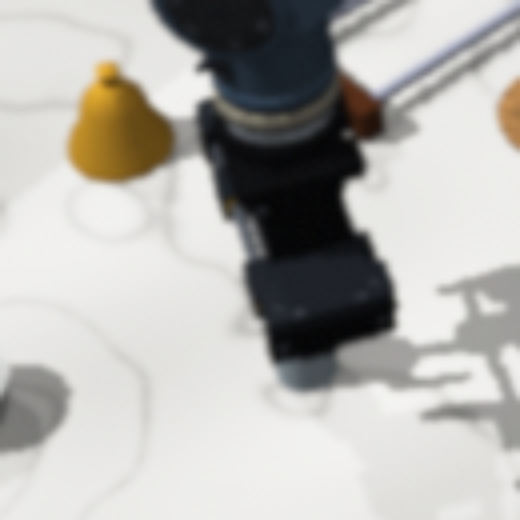

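Call:
servo_tool(
  increments=[
    [0.95, [0, 0, 0], 0],
    [0.95, [0, 0, 0], 0],
    [0.95, [0, 0, 0], 0],
    [0.95, [0, 0, 0], 0],
    [0.95, [0, 0, 0], 0],
  ],
)

```text
time_s: 49.95
position: [0.4261, 0.3753, 0.0709]
tcp_rot: [[0.458, 0.889, 0.001], [0.889, -0.458, -0.0], [0.0, 0.001, -1.0]]
force: [0.9, -1.4, 0.7]
opening: 0.107
```

Call:
servo_tool(
  increments=[
    [0.95, [0, 0, 0], 0],
    [0.95, [0, 0, 0], 0],
  ],
)

```text
time_s: 50.2
position: [0.4261, 0.3753, 0.0708]
tcp_rot: [[0.458, 0.889, 0.0], [0.889, -0.458, 0.0], [0.0, 0.0, -1.0]]
force: [-0.1, 0.2, 2.5]
opening: 0.099
```

Call:
servo_tool(
  increments=[
    [0.95, [0, 0, -10], 0],
    [0.95, [0, 0, -30], 0],
    [0.95, [0, 0, -40], 0],
    [0.95, [0, 0, -40], 0],
    [0.95, [0, 0, -38], 0],
  ],
)

```text
time_s: 50.82
position: [0.4254, 0.3753, 0.2303]
tcp_rot: [[0.458, 0.889, -0.0], [0.889, -0.458, 0.0], [0.0, -0.0, -1.0]]
force: [0.9, 0.3, -1.1]
opening: 0.099
```

```bash
python3 -c "
from h import *
s=st()
for n in('side','top'):
    W=cloud(n)[2];fitcup(W,5,(445.5,364.5),base=s['position'][2]*1000-70.4)
R=s['tcp_rot'];print('fk',s['position'][:2]*1000+22*R[:2,1])
im,d=bot.capture('side')
cv2.imwrite('pics/y2.png',cv2.resize(im[230:390,160:290],None,fx=3.5,fy=3.5))
"
```

```text
t 50.83 pos [425.4 375.3 230.3] yaw x-axis 62.7 tilt [-0.  0.] F [ 0.9  0.3 -1.1] open 0.099 q6 57.4
cup 5 c [445.5 364.5] freeR nan nrim 4 handle [nan nan] top None 0 dist nan dir nan
cup 5 c [447.9 364.8] freeR 19.5 nrim 24 handle [420.5 369.8] top [423.1 372.1] 30 dist 27.8 dir 169.6
fk [444.91248754 365.19060344]
```

View pics/y2.png

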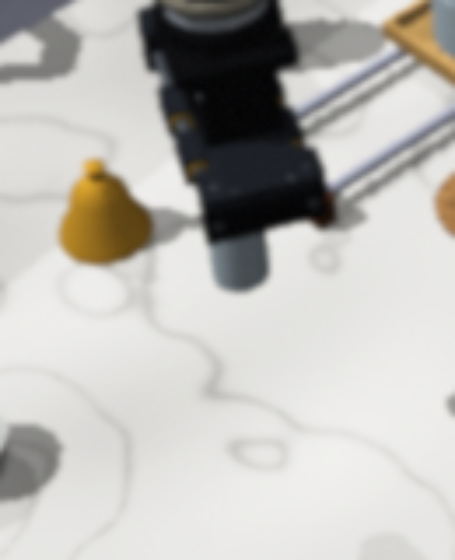

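```bash
python3 -c "
from h import *
plan(592.7,-42.5,230,90)
"
```

```text
t 50.98 pos [426.8 376.1 231.2] yaw x-axis 62.7 tilt [0.004 0.003] F [-0.2 -0.  -0.8] open 0.1 q6 57.4
turn -27.3 N 8 q6 end ~ -15.4
[-37.0, 42.4, 0.2] -3.4
[-39.5, 40.1, 0.2] -3.4
[-41.8, 37.7, 0.2] -3.4
[-44.0, 35.2, 0.2] -3.4
[-46.0, 32.5, 0.2] -3.4
[-47.8, 29.7, 0.2] -3.4
[-49.5, 26.8, 0.2] -3.4
[-51.0, 23.8, 0.2] -3.4
```

Call:
servo_tool(
  increments=[
    [0.95, [-37, 42.5, 0], -3.4],
    [0.95, [-39.5, 40, 0], -3.4],
    [0.95, [-42, 37.5, 0], -3.4],
    [0.95, [-44, 35, 0], -3.4],
    [0.95, [-46, 32.5, 0], -3.4],
  ],
)

```text
time_s: 51.6
position: [0.5281, 0.1118, 0.2271]
tcp_rot: [[0.176, 0.984, -0.003], [0.984, -0.176, 0.0], [-0.0, -0.003, -1.0]]
force: [1.7, 0.7, -0.3]
opening: 0.101
```

Call:
servo_tool(
  increments=[
    [0.95, [-48, 29.5, 0], -3.4],
    [0.95, [-49.5, 27, 0], -3.4],
    [0.95, [-51, 24, 0], -3.5],
    [0.95, [0, 0, 0], 0],
    [0.95, [0, 0, 0], 0],
  ],
)

```text
time_s: 52.22
position: [0.5897, -0.0434, 0.227]
tcp_rot: [[0.001, 1.0, -0.004], [1.0, -0.001, 0.002], [0.002, -0.004, -1.0]]
force: [0.2, -0.2, -0.7]
opening: 0.101
```

Call:
servo_tool(
  increments=[
    [0.95, [0, 0, 0], 0],
    [0.95, [0, 0, 0], 0],
  ],
)

```text
time_s: 52.48
position: [0.5906, -0.0424, 0.2286]
tcp_rot: [[-0.002, 1.0, -0.001], [1.0, 0.002, 0.0], [0.0, -0.001, -1.0]]
force: [0.1, -0.0, -0.6]
opening: 0.103
```

```bash
python3 -c "
from h import *
goto(592.7,-42.5,116.8,90)
held('z2',5,70.8,4,42)
W=cloud('side')[2];inner(W,4,42,(614.5,-42))
"
```

```text
t 52.48 pos [590.6 -42.4 228.6] yaw x-axis 90.1 tilt [-0.001  0.   ] F [ 0.1 -0.  -0.6] open 0.103 q6 -15.0
turn 0.1 shift before turn [-1.000e-01  2.100e+00  1.118e+02] after turn [-1.000e-01  2.100e+00  1.118e+02] dist 112
 q6 there -4.1
fk centre [568.8 -42.6]
held
cup 5 c [609.6 -39.6] freeR 19.3 nrim 33 handle [586.4 -36.6] top [586.2 -35.8] 135 dist 23.4 dir 172.7
outer
cup 4 c [613.1 -42.4] freeR 31.2 nrim 138 handle [627.  -47.9] top [616.8 -47.2] 146 dist 15.0 dir -21.7
inner 4 [614.5 -43.3] 50 sectors [ 6  5  7 11  2  5  7  7]
```

View pics/z2.png

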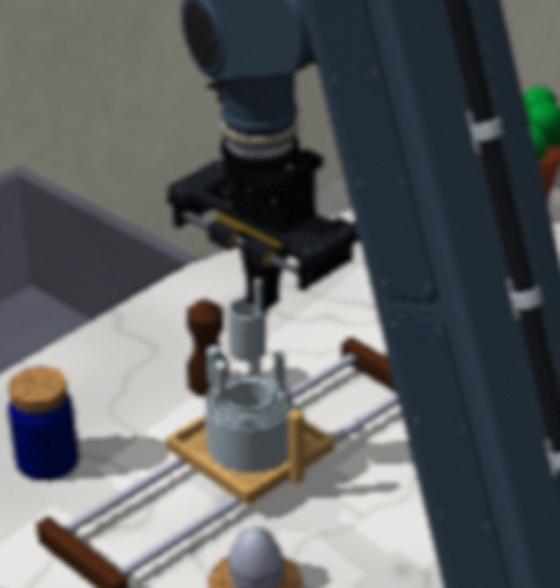

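Call:
servo_tool(
  increments=[
    [0.95, [-1, 2.5, 0], 0],
    [0.95, [0, 0, 15], 0],
    [0.95, [0, 0, 20], 0],
    [0.95, [0, 0, 15], 0],
    [0.95, [0, 0, 0], 0],
  ],
)

```text
time_s: 53.2
position: [0.5924, -0.0445, 0.1767]
tcp_rot: [[-0.0, 1.0, -0.004], [1.0, 0.0, 0.001], [0.001, -0.004, -1.0]]
force: [-0.4, 0.4, -0.5]
opening: 0.099
```

Call:
servo_tool(
  increments=[
    [0.95, [0, 0, 0], 0],
    [0.95, [0, 0, 0], 0],
  ],
)

```text
time_s: 53.45
position: [0.5943, -0.0449, 0.1794]
tcp_rot: [[-0.0, 1.0, 0.002], [1.0, 0.0, -0.0], [-0.0, 0.002, -1.0]]
force: [0.1, 0.4, -1.2]
opening: 0.1
```

```bash
python3 -c "
from h import *
goto(592.7,-42.5,116.8,90)
held('A2',5,70.8,4,42,b=(240,140,360,270))
s=bot.read_state();z=s['position'][2]*1000-70.8
W=cloud('side')[2];inner(W,5,z,(613,-42))
P=W.reshape(-1,3)*1000
# outer wall of held cup
for c0 in[(613.5,-42.5)]:
    c=np.array(c0)
    for _ in range(4):
        r=np.hypot(P[:,0]-c[0],P[:,1]-c[1]);q=P[(abs(r-20)<5)&(P[:,2]>z+10)&(P[:,2]<z+50)]
        c=least_squares(lambda c:np.hypot(q[:,0]-c[0],q[:,1]-c[1])-20,c,loss='soft_l1',f_scale=1.5).x
    print('wall',c,len(q))
im,d=bot.capture('side');cv2.imwrite('pics/A3.png',cv2.resize(im[140:270,240:360],None,fx=4.5,fy=4.5,interpolation=cv2.INTER_CUBIC))
"
```

```text
t 53.45 pos [594.3 -44.9 179.4] yaw x-axis 90.0 tilt [ 0.002 -0.   ] F [ 0.1  0.4 -1.2] open 0.1 q6 -15.1
turn 0.0 shift before turn [ 2.4 -1.6 62.6] after turn [ 2.4 -1.6 62.6] dist 63
 q6 there -4.1
fk centre [572.2 -44.9]
held
cup 5 c [614.1 -42.5] freeR 19.7 nrim 41 handle [589.7 -39.6] top [590.1 -39.1] 125 dist 24.6 dir 173.4
outer
cup 4 c [610.7 -39.7] freeR 33.9 nrim 97 handle [616.7 -39.8] top [613.8 -41.4] 305 dist 6.0 dir -1.1
inner 5 [615.6 -42.6] 27 sectors [2 0 0 6 3 5 6 5]
wall [616.52970977 -43.29592169] 171
```

View pics/A3.png

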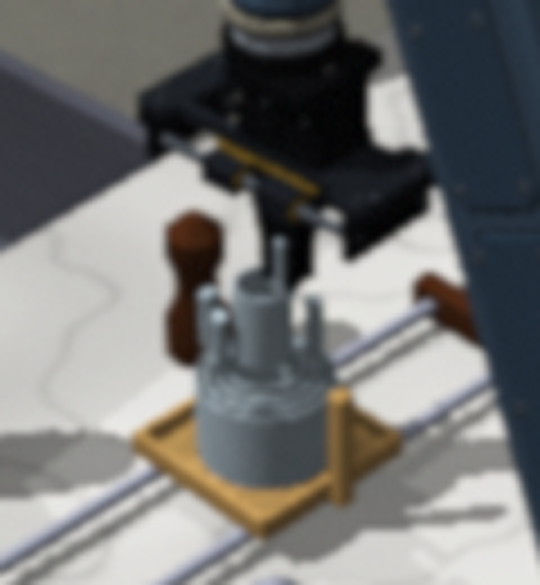

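Call:
servo_tool(
  increments=[
    [0.95, [1.2, -1.5, 3], 0],
    [0.95, [0, 0, 3], 0],
    [0.95, [0, 0, 0], 0],
    [0.95, [0, 0, 0], 0],
  ],
)

```text
time_s: 54.1
position: [0.5922, -0.0436, 0.1726]
tcp_rot: [[-0.0, 1.0, -0.0], [1.0, 0.0, 0.0], [0.0, -0.0, -1.0]]
force: [0.4, 0.1, 0.4]
opening: 0.1
```

Call:
servo_tool(
  increments=[
    [0.95, [0, 0, 4], 0],
    [0.95, [0, 0, 4], 0],
    [0.95, [0, 0, 4], 0],
    [0.95, [0, 0, 0], 0],
  ],
)

```text
time_s: 54.6
position: [0.5918, -0.0435, 0.1601]
tcp_rot: [[-0.0, 1.0, -0.001], [1.0, 0.0, 0.0], [0.0, -0.001, -1.0]]
force: [-0.1, -0.1, -1.0]
opening: 0.099
```

Call:
servo_tool(
  increments=[
    [0.95, [0, 0, 10], 0],
    [0.95, [0, 0, 12], 0],
    [0.95, [0, 0, 10], 0],
    [0.95, [0, 0, 5], 0],
    [0.95, [0, 0, 0], 0],
  ],
)

```text
time_s: 55.22
position: [0.5919, -0.0435, 0.123]
tcp_rot: [[-0.0, 1.0, -0.001], [1.0, 0.0, 0.0], [0.0, -0.001, -1.0]]
force: [0.8, -0.7, 0.2]
opening: 0.103
```

Call:
servo_tool(
  increments=[
    [0.95, [0, 0, 3], 0],
    [0.95, [0, 0, 1], 0],
    [0.95, [0, 0, 0], 0],
  ],
)

```text
time_s: 55.6
position: [0.5923, -0.0436, 0.1198]
tcp_rot: [[-0.0, 1.0, 0.0], [1.0, 0.0, -0.0], [-0.0, 0.0, -1.0]]
force: [-0.2, 0.2, -0.6]
opening: 0.1
```

Call:
servo_tool(
  increments=[
    [0.95, [0, 0, 1.2], 0],
    [0.95, [0, 0, 0], 0],
  ],
)

```text
time_s: 55.85
position: [0.5921, -0.0436, 0.1185]
tcp_rot: [[-0.0, 1.0, -0.0], [1.0, 0.0, 0.0], [0.0, -0.0, -1.0]]
force: [0.0, -0.7, -1.0]
opening: 0.1
```

Call:
servo_tool(
  increments=[
    [0.95, [0, 0, 1.2], 0],
    [0.95, [0, 0, 0], 0],
  ],
)

```text
time_s: 56.1
position: [0.5921, -0.0436, 0.1171]
tcp_rot: [[-0.0, 1.0, -0.0], [1.0, 0.0, 0.0], [0.0, -0.0, -1.0]]
force: [0.2, 0.5, -0.7]
opening: 0.1
```

Call:
servo_tool(
  increments=[
    [0.95, [0, 0, 1], 0],
    [0.95, [0, 0, 0], 0],
  ],
)

```text
time_s: 56.35
position: [0.5923, -0.0437, 0.1169]
tcp_rot: [[-0.001, 1.0, 0.0], [1.0, 0.001, -0.0], [-0.0, 0.0, -1.0]]
force: [-1.1, 0.8, 3.7]
opening: 0.1
```

Call:
servo_tool(
  increments=[
    [0.8, [0, 0, 0], 0],
    [0.75, [0, 0, 0], 0],
    [0.75, [0, 0, 0], 0],
    [0.75, [0, 0, -10], 0],
    [0.75, [0, 0, -40], 0],
  ],
)

```text
time_s: 56.98
position: [0.5905, -0.0432, 0.165]
tcp_rot: [[-0.0, 1.0, -0.006], [1.0, 0.0, 0.001], [0.001, -0.006, -1.0]]
force: [0.3, 0.1, -0.1]
opening: 0.248
```

Call:
servo_tool(
  increments=[
    [0.6, [0, 0, -40], 0],
    [0.6, [0, 0, -15], 0],
    [0.6, [0, 0, 0], 0],
  ],
)

```text
time_s: 57.35
position: [0.5926, -0.0437, 0.2222]
tcp_rot: [[-0.0, 1.0, 0.002], [1.0, 0.0, -0.001], [-0.001, 0.002, -1.0]]
force: [-0.8, -0.4, -0.6]
opening: 0.39
```

```bash
python3 -c "
from h import *
plan(542.3,-39.2,210,-3.2)
im,d=bot.capture('side');cv2.imwrite('pics/B2.png',cv2.resize(im[140:270,240:360],None,fx=4.5,fy=4.5,interpolation=cv2.INTER_CUBIC))
"
```

```text
t 57.35 pos [592.6 -43.7 222.2] yaw x-axis 90.0 tilt [ 0.002 -0.001] F [-0.8 -0.4 -0.6] open 0.39 q6 -15.0
turn 93.2 N 9 q6 end ~ 78.3
[0.5, -5.6, 1.4] 10.4
[-0.5, -5.6, 1.4] 10.4
[-1.5, -5.4, 1.4] 10.4
[-2.5, -5.0, 1.4] 10.4
[-3.3, -4.5, 1.4] 10.4
[-4.1, -3.9, 1.4] 10.4
[-4.7, -3.1, 1.4] 10.4
[-5.2, -2.2, 1.4] 10.4
[-5.5, -1.2, 1.4] 10.4
```

View pics/B2.png

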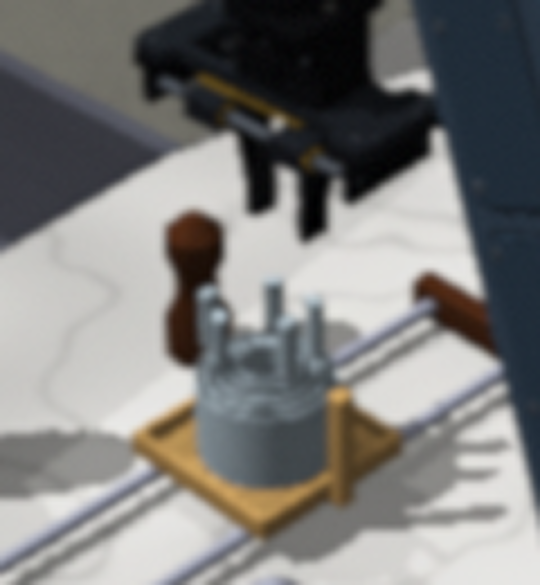

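All five cups are nested, with their handles spread apart. Next is the post. I'll turn while still high over the stack.

Call:
servo_tool(
  increments=[
    [0.55, [0.5, -5.5, 0], 10.4],
    [0.55, [-0.5, -5.5, 0], 10.4],
    [0.55, [-1.5, -5.5, 0], 10.4],
    [0.55, [-2.5, -5, 0], 10.4],
    [0.55, [-3.5, -4.5, 0], 10.4],
  ],
)

```text
time_s: 58.02
position: [0.5627, -0.0409, 0.2189]
tcp_rot: [[0.791, 0.611, -0.005], [0.611, -0.791, 0.001], [-0.003, -0.004, -1.0]]
force: [-0.4, -0.3, 0.5]
opening: 0.449
```

Call:
servo_tool(
  increments=[
    [0.55, [-4, -4, 0], 10.4],
    [0.55, [-4.5, -3, 0], 10.4],
    [0.55, [-5, -2, 0], 10.4],
    [0.55, [-5.5, -1, 0], 10],
    [0.55, [0, 0, 30], 0],
  ],
)

```text
time_s: 58.65
position: [0.5425, -0.0393, 0.1909]
tcp_rot: [[0.998, -0.056, 0.001], [-0.056, -0.998, -0.0], [0.002, 0.0, -1.0]]
force: [-0.7, -0.6, -1.1]
opening: 0.448
```

Call:
servo_tool(
  increments=[
    [0.55, [0, 0, 30], 0],
    [0.55, [0, 0, 0], 0],
    [0.55, [0, 0, 0], 0],
  ],
)

```text
time_s: 59.02
position: [0.5423, -0.0392, 0.161]
tcp_rot: [[0.998, -0.055, -0.001], [-0.055, -0.998, 0.0], [-0.001, -0.0, -1.0]]
force: [0.4, 0.3, -0.2]
opening: 0.452
```

```bash
python3 -c "
from h import *
goto(542.3,-39.2,88,-3.2)
im,d,W=cloud('side');cv2.imwrite('pics/C2.png',cv2.resize(im[140:270,240:360],None,fx=4.5,fy=4.5,interpolation=cv2.INTER_CUBIC))
P=W.reshape(-1,3)*1000;C=im.reshape(-1,3).astype(int);s=(C[:,2]-C[:,0]>25)&(abs(P[:,0]-542)<25)&(abs(P[:,1]+39)<25)&(P[:,2]>60)&(P[:,2]<125)
print(P[s].mean(0),P[s].min(0),P[s].max(0),s.sum())
"
```

```text
t 59.02 pos [542.3 -39.2 161. ] yaw x-axis -3.2 tilt [-0.001  0.   ] F [ 0.4  0.3 -0.2] open 0.452 q6 77.3
turn 0.0 shift before turn [ 0.  0. 73.] after turn [ 0.  0. 73.] dist 73
 q6 there 89.1
[540.41241754 -35.05232994  90.87094905] [530.54080118 -47.67241786  60.16727419] [549.51505197 -25.8294284  117.23422476] 86
```

View pics/C2.png

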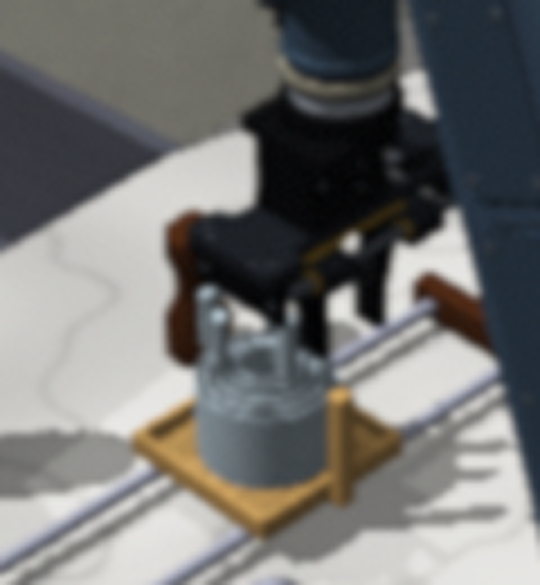

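Call:
servo_tool(
  increments=[
    [0.55, [0, 0, 25], 0],
    [0.55, [0, 0, 20], 0],
    [0.55, [0, 0, 15], 0],
    [0.55, [0, 0, 13], 0],
    [0.55, [0, 0, 0], 0],
  ],
)

```text
time_s: 59.7
position: [0.5419, -0.0391, 0.0876]
tcp_rot: [[0.998, -0.055, -0.001], [-0.055, -0.998, 0.0], [-0.001, -0.0, -1.0]]
force: [-0.1, 0.9, 0.3]
opening: 0.45
```

Call:
servo_tool(
  increments=[
    [0.95, [0, 0, 0], 0],
    [0.95, [0, 0, 0], 0],
    [0.95, [0, 0, 0], 0],
    [0.95, [0, 0, 0], 0],
  ],
)

```text
time_s: 60.2
position: [0.5426, -0.0391, 0.0887]
tcp_rot: [[0.998, -0.056, 0.001], [-0.056, -0.998, 0.0], [0.001, -0.0, -1.0]]
force: [-0.3, 0.5, 2.3]
opening: 0.16
```

Call:
servo_tool(
  increments=[
    [0.95, [0, 0, 0], 0],
    [0.95, [0, 0, 0], 0],
  ],
)

```text
time_s: 60.45
position: [0.5426, -0.0391, 0.0887]
tcp_rot: [[0.998, -0.056, 0.001], [-0.056, -0.998, 0.0], [0.001, -0.0, -1.0]]
force: [-0.3, 1.2, 4.4]
opening: 0.159
```

```bash
python3 -c "
from h import *
st()
im,d=bot.capture('side');cv2.imwrite('pics/D2.png',cv2.resize(im[140:270,240:360],None,fx=4.5,fy=4.5,interpolation=cv2.INTER_CUBIC))
"
```

```text
t 60.45 pos [542.6 -39.1  88.7] yaw x-axis -3.2 tilt [0.001 0.   ] F [-0.3  1.2  4.4] open 0.159 q6 77.3
```

View pics/D2.png

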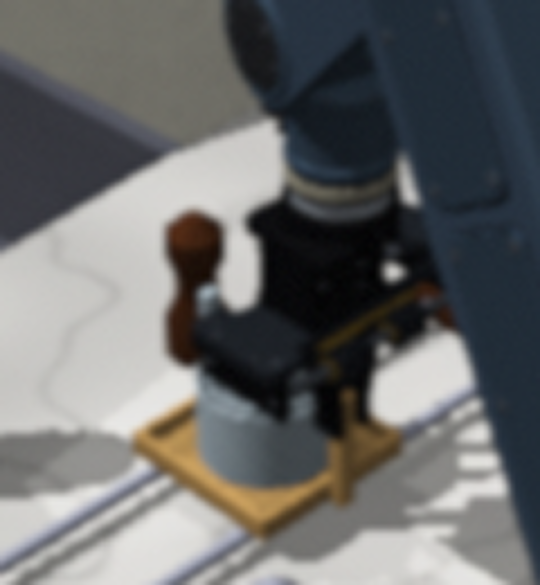

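```bash
python3 -c "
from h import *
im=cv2.imread('pics/top0.png');W=np.load('W_top.npy')*1000
C=im.astype(int)
m=(C[...,2]-C[...,0]>15)&(C.sum(-1)<200)
for (u0,u1,v0,v1) in((240,256,188,242),(400,416,200,254)):
    q=W[v0:v1,u0:u1][m[v0:v1,u0:u1]];q=q[(q[:,2]>8)&(q[:,2]<60)];print(len(q),np.median(q,0),np.percentile(q,[3,97],axis=0).round(1).tolist())
"
```

```text
258 [625.95333646 188.28745356  30.63816008] [[566.9, 179.7, 25.3], [684.7, 197.8, 35.0]]
157 [ 570.39907477 -256.54392131   30.35527259] [[541.1, -266.0, 22.7], [601.6, -248.0, 34.2]]
```

Call:
servo_tool(
  increments=[
    [0.95, [0, 3, 0], 0],
    [0.95, [0, 6, 0], 0],
    [0.95, [0, 8, 0], 0],
    [0.95, [0, 8, 0], 0],
    [0.95, [0, 8, 0], 0],
  ],
)

```text
time_s: 61.12
position: [0.5407, -0.072, 0.0887]
tcp_rot: [[0.998, -0.056, 0.001], [-0.056, -0.998, 0.001], [0.001, -0.001, -1.0]]
force: [0.8, 3.3, 5.1]
opening: 0.162
```

Call:
servo_tool(
  increments=[
    [0.95, [0, 8, 0], 0],
    [0.95, [0, 8, 0], 0],
    [0.95, [0, 8, 0], 0],
    [0.95, [0, 8, 0], 0],
    [0.95, [0, 8, 0], 0],
  ],
)

```text
time_s: 61.75
position: [0.5384, -0.1119, 0.0886]
tcp_rot: [[0.998, -0.056, 0.001], [-0.056, -0.998, 0.001], [0.001, -0.001, -1.0]]
force: [-0.3, 3.5, 6.0]
opening: 0.158
```

```bash
python3 -c "
from h import *
st()
im,d=bot.capture('side');cv2.imwrite('pics/E2.png',cv2.resize(im[120:260,250:400],None,fx=4,fy=4,interpolation=cv2.INTER_CUBIC))
im,d=bot.capture('top');cv2.imwrite('pics/E1.png',cv2.resize(im[170:320,220:480],None,fx=3,fy=3,interpolation=cv2.INTER_CUBIC))
"
```

```text
t 61.75 pos [ 538.4 -111.9   88.6] yaw x-axis -3.2 tilt [0.001 0.001] F [-0.3  3.5  6. ] open 0.158 q6 69.7
```

View pics/E2.png

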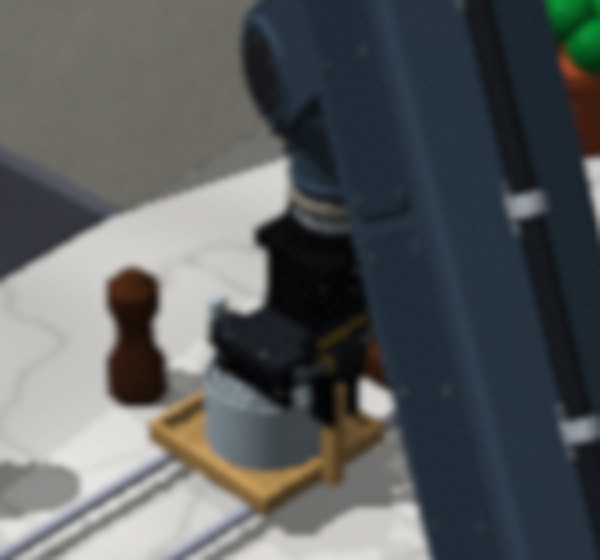

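View pics/E1.png

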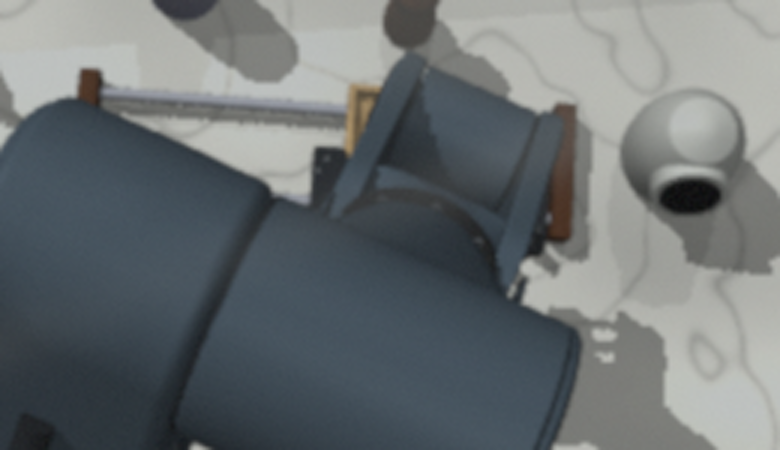

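Call:
servo_tool(
  increments=[
    [0.95, [0, 8, 0], 0],
    [0.95, [0, 8, 0], 0],
    [0.95, [0, 8, 0], 0],
    [0.95, [0, 8, 0], 0],
    [0.95, [0, 6, 0], 0],
  ],
)

```text
time_s: 62.48
position: [0.5363, -0.15, 0.0887]
tcp_rot: [[0.998, -0.056, 0.0], [-0.056, -0.998, 0.001], [0.0, -0.001, -1.0]]
force: [0.4, 2.6, 5.8]
opening: 0.159
```

Call:
servo_tool(
  increments=[
    [0.95, [0, 4, 0], 0],
    [0.95, [0, 3, 0], 0],
    [0.95, [0, 2, 0], 0],
    [0.95, [0, 2, 0], 0],
    [0.95, [0, 0, 0], 0],
  ],
)

```text
time_s: 63.1
position: [0.5356, -0.1611, 0.0886]
tcp_rot: [[0.998, -0.056, 0.0], [-0.056, -0.998, 0.0], [0.0, -0.0, -1.0]]
force: [-0.8, 1.8, 6.1]
opening: 0.159
```

Call:
servo_tool(
  increments=[
    [0.95, [0, 2, 0], 0],
    [0.95, [0, 2, 0], 0],
    [0.95, [0, 1, 0], 0],
    [0.95, [0, 0, 0], 0],
  ],
)

```text
time_s: 63.6
position: [0.5353, -0.1659, 0.0886]
tcp_rot: [[0.998, -0.056, 0.0], [-0.056, -0.998, 0.0], [0.0, -0.0, -1.0]]
force: [0.4, 1.4, 5.4]
opening: 0.159
```

Call:
servo_tool(
  increments=[
    [0.95, [0, 1, 0], 0],
    [0.95, [0, 1, 0], 0],
    [0.95, [0, 1, 0], 0],
    [0.95, [0, 0, 0], 0],
  ],
)

```text
time_s: 64.1
position: [0.5352, -0.1686, 0.0886]
tcp_rot: [[0.998, -0.056, 0.0], [-0.056, -0.998, 0.001], [0.0, -0.001, -1.0]]
force: [-1.0, 3.6, 5.5]
opening: 0.16
```

Call:
servo_tool(
  increments=[
    [0.95, [0, 1, 0], 0],
    [0.95, [0, 1, 0], 0],
    [0.95, [0, 0, 0], 0],
  ],
)

```text
time_s: 64.47
position: [0.5352, -0.1686, 0.0886]
tcp_rot: [[0.998, -0.057, 0.0], [-0.057, -0.998, 0.004], [0.0, -0.004, -1.0]]
force: [1.3, 8.2, 7.3]
opening: 0.159
```

Call:
servo_tool(
  increments=[
    [0.95, [0, 1, 0], 0],
    [0.95, [0, 1, 0], 0],
    [0.95, [0, 0, 0], 0],
  ],
)

```text
time_s: 64.85
position: [0.5351, -0.1686, 0.0886]
tcp_rot: [[0.998, -0.057, 0.0], [-0.057, -0.998, 0.007], [0.0, -0.007, -1.0]]
force: [3.1, 12.9, 8.5]
opening: 0.158
```

Call:
servo_tool(
  increments=[
    [0.95, [0, -1.5, 0], 0],
    [0.95, [0, -1.5, 0], 0],
    [0.95, [0, 0, 0], 0],
  ],
)

```text
time_s: 65.22
position: [0.5352, -0.1686, 0.0886]
tcp_rot: [[0.998, -0.056, 0.0], [-0.056, -0.998, 0.002], [0.0, -0.002, -1.0]]
force: [0.8, 6.0, 6.5]
opening: 0.157
```

Call:
servo_tool(
  increments=[
    [0.8, [0, 0, 0], 0],
    [0.7, [0, 0, 0], 0],
    [0.6, [0, 0, 0], 0],
    [0.6, [0, 0, 0], 0],
    [0.6, [0, 0, -5], 0],
  ],
)

```text
time_s: 65.85
position: [0.5347, -0.17, 0.093]
tcp_rot: [[0.998, -0.056, -0.001], [-0.056, -0.998, 0.0], [-0.001, -0.0, -1.0]]
force: [-0.3, 0.6, -0.2]
opening: 0.392
```

Call:
servo_tool(
  increments=[
    [0.6, [0, 0, -20], 0],
    [0.6, [0, 0, -40], 0],
    [0.6, [0, 0, -50], 0],
    [0.6, [0, 0, -10], 0],
    [0.6, [0, 0, 0], 0],
  ],
)

```text
time_s: 66.47
position: [0.5351, -0.1701, 0.214]
tcp_rot: [[0.998, -0.055, 0.001], [-0.055, -0.998, -0.001], [0.001, 0.001, -1.0]]
force: [0.6, -0.2, -1.1]
opening: 0.398
```

Call:
servo_tool(
  increments=[
    [0.6, [-14.5, -51.5, 0], 0],
    [0.6, [-14.5, -51.5, 0], 0],
    [0.6, [-14.5, -51.5, 0], 0],
    [0.6, [-14.5, -51.5, 0], 0],
    [0.6, [-14.5, -51.5, 0], 0],
  ],
)

```text
time_s: 67.1
position: [0.475, 0.0926, 0.2114]
tcp_rot: [[0.998, -0.056, -0.004], [-0.056, -0.998, 0.0], [-0.004, 0.0, -1.0]]
force: [1.6, -0.4, -0.1]
opening: 0.402
```

Call:
servo_tool(
  increments=[
    [0.6, [-14.5, -51.5, 0], 0],
    [0.6, [-14.5, -51.5, 0], 0],
    [0.6, [-14.5, -51.5, 0], 0],
    [0.6, [-14.5, -51.5, 0], 0],
    [0.6, [0, 0, 0], 0],
  ],
)

```text
time_s: 67.72
position: [0.4281, 0.3025, 0.2113]
tcp_rot: [[0.999, -0.05, -0.004], [-0.05, -0.999, -0.001], [-0.004, 0.001, -1.0]]
force: [0.4, -0.5, 0.1]
opening: 0.4
```

```bash
python3 -c "
from h import *
st()
for n in('top','side'):
    im,d,W=cloud(n);cv2.imwrite('pics/%s_Z.png'%n,im)
    for k in range(1,6): inner(W,k,26+4*k,(606,-172))
    egg(n,W=W)
a=cv2.imread('pics/side_Z.png');cv2.imwrite('pics/Z2.png',cv2.resize(a[130:300,250:430],None,fx=3.3,fy=3.3,interpolation=cv2.INTER_CUBIC))
a=cv2.imread('pics/top_Z.png');cv2.imwrite('pics/Z1.png',cv2.resize(a[140:360,290:510],None,fx=2.7,fy=2.7,interpolation=cv2.INTER_CUBIC))
"
```

```text
t 67.72 pos [428.1 302.5 211.3] yaw x-axis -2.9 tilt [-0.004 -0.001] F [ 0.4 -0.5  0.1] open 0.4 q6 115.8
inner 1 [ 606.  -175.6] 94 sectors [13  6  7 15 13 12 14 14]
inner 2 [ 605.5 -174.9] 81 sectors [14  5 10 11 10  7 12 12]
inner 3 [ 605.4 -175.1] 72 sectors [13  8 11 12  2  4 10 12]
inner 4 [ 606.7 -176. ] 55 sectors [ 6  7  6 10  8  4  9  5]
inner 5 [ 605.9 -174.7] 28 sectors [0 5 4 6 5 3 4 1]
top egg [482.28280502  84.25750983] 333 ztop 74.59477610644828
inner 1 [ 606.9 -171.8] 65 sectors [ 8  5  3  4  9 10 13 13]
inner 2 [ 606.5 -171.8] 52 sectors [ 5  5  2  3  5  9 10 13]
inner 3 [ 606.3 -172.2] 40 sectors [5 6 2 7 0 6 7 7]
inner 4 [ 606.3 -171.9] 33 sectors [3 1 1 3 3 5 8 9]
inner 5 [ 604.5 -173.4] 33 sectors [2 1 4 7 2 5 6 6]
side egg [483.43496195  88.39557324] 353 ztop 74.60138385466462
```

View pics/Z2.png

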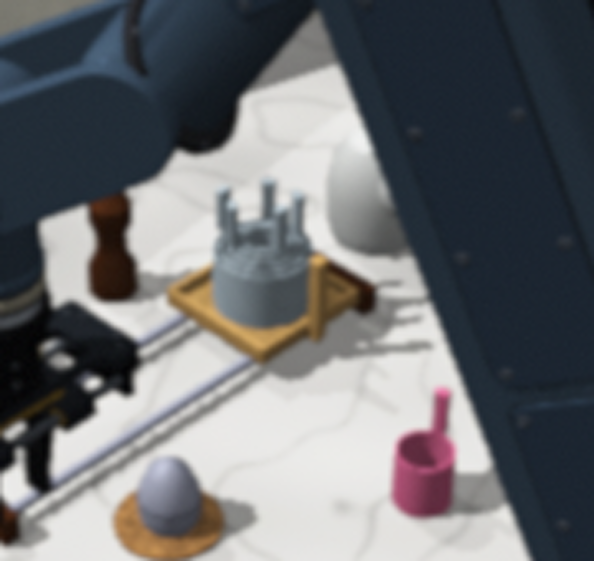

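View pics/Z1.png

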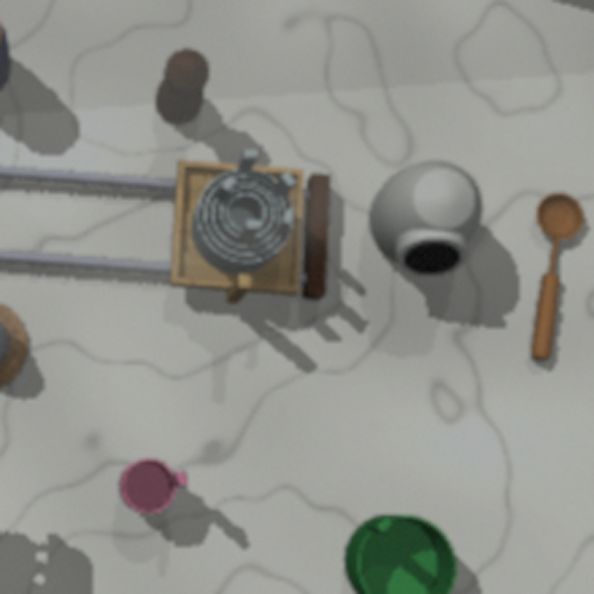

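View pics/top_Z.png

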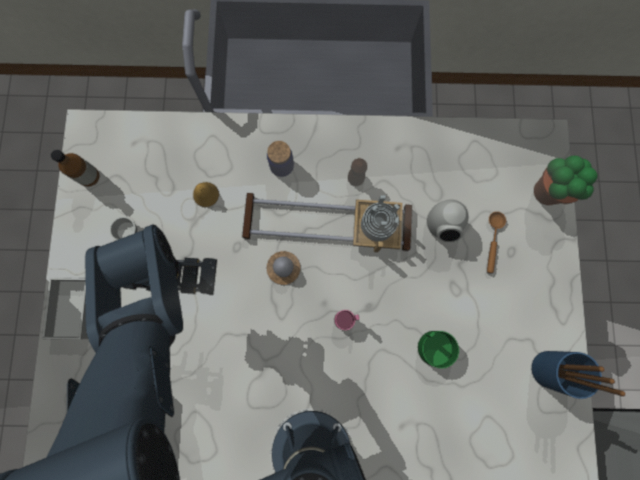

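```bash
python3 -c "
from h import *
print(bot.hand_in())
"
```

```text
the job is handed in; nothing more can be done
None
```

The job is done and handed in at about 68 s of the 210 s allowed. No verdict comes back, so what follows is from my own last checks.

- **Egg timer:** it stands upright on the cork coaster. The side camera's reading is within about 1 mm of where I put it, and the top camera's is about 4 mm off.
- **Cups:** all five were present and are nested upright, with the largest standing in the tray. In the last pictures their rims are concentric within about 2 mm and their handles point well apart. Cup3 was knocked about 25 mm aside early on, so I measured it again before gripping it.
- **Caddy:** it slid to the salt-pig end until it stalled after about 130 mm. The push force rose to 13 N, and I then let go of the post. The top picture still shows a gap of a few mm between the tray and the end block. I took that to be the normal end position, because the travel matches the -0.14 m stop.
- **Other things on the sill:** they look unmoved in the last top picture, except the ramekin, which the arm partly hid. The green and pink look-alikes were left alone.

The two cameras disagreed by 3–5 mm in y throughout. I worked from their average and the arm's own position, and every cup seated at the height expected.

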